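# Stand up a tipped cowbell and pack it in the tray

### The arm

A 6-joint arm with a two-finger parallel gripper is mounted at the origin on the work surface. World frame = base frame: x ahead of the robot, y to its left, z up, the work surface at z = 0. Lengths are in m, angles in rad, forces in N, time in s.
With the tool pointing down it reaches from about 0.3 to 0.85 m from the base axis. Payload 4.2 kg.
Tool frame: the origin (TCP) lies between the finger pads; the fingertips stand 17 mm ahead of it and the grasp point (between the pads) lies 2 mm behind it; z points along the fingers, y is the line along which they close (so a half turn about z gives the same grasp; the last joint's range is limited). The gripper opens to 91 mm and grips with 3 to 60 N. Pads are 32 mm wide; open, the fingers measure 118 mm over their backs; the gripper's body (76 mm by 178 mm) begins 60 mm behind the grasp point.
Start: joints at [1.312, 0.32, 1.565, -0, 1.257, -0.02], TCP at [0.136, 0.559, 0.231] pointing down, gripper open.
Joint ranges: [-3.11, 3.11], [-0.84, 2.01], [0.21, 2.61], [-1.34, 4.49], [0.05, 2.63], [-2.56, 2.56]. Speed limits (rad/s): [2.57, 2.57, 3.14, 3.14, 3.14, 3.14].

### API

Orientations are given as a rotation vector (axis times angle).
In Python, from cell import arm gives the robot as it stands.
- The arm moves only by the tool arm_command, never from a script. Its argument "deltas" is a list of rows, each an object with "travel": the shift along the tool's x, y, z in cm, a list of three; "dr": the turn, a rotation vector about the tool's x, y, z in rad, a list of three. A call has exactly 8 rows; each row is the pose to reach, as a shift and turn from the pose commanded when the call began, along the tool's axes at that moment; what a row does not reach only later rows make up. A row lasts 1/10 s, in which the tool goes at most 50 mm and 8.59 degrees, less where a joint would pass 70% of its speed; a pose out of reach is approached as far as the arm can. A call with a gripper value outside its range is refused whole. "gripper" is the opening, from -1 (shut) to 1 (fully open), set as the call begins (left out, the last holds). The fingers move at their own pace and stop on an object; "grip_force" is the grip in N (left out, the last holds). Time passes only in rows, so rows that repeat a pose let the fingers close, or fill a call up. It gives the time, the measured TCP pose, the force, the opening and the grip force at its end, in the units of the state.
- arm.read_state(): the state, without advancing time (a new reading comes with each control period).
- arm.camera(name): name is "scene" or "top" or "wrist"; returns a dict with "image" (400x640x3 uint8, blue, green, red), "depth" (400x640 float32, m along the optical axis (not along the pixel's ray), 0 where there is no reading), "K" (3x3 intrinsics, pixels), "dist" ([k1, k2, p1, p2, k3] as OpenCV has them; the pictures are not rectified), "world_from_camera" (4x4, takes a point from camera to world coordinates); the wrist camera has in their place "mount" (4x4, takes a point from camera to tool coordinates, whose origin is the TCP and whose axes are the flange's). Camera axes: x right, y down, z forward; pixel columns grow to the right and rows downward; lengths in m; the calibration is good to about 2 mm. A picture is of the moment at which its call begins: read the wrist's pose just before it.
- arm.close_job(): hands the job in; it is judged then, once.
The state is a dict: "t": time; "qpos": joint angles; "dq": joint speeds; "effort": joint torques, N m; "position": TCP position; "tool_rot": TCP orientation; "wrist_force": force on the tool from outside, world axes, zero at the start; "wrist_torque": the same for the moment, N m; "grip_width": opening from 0.0 (shut) to 1.0 (fully open); "grip_force": force on a finger pad.
Only numpy, scipy, OpenCV 4.12 (cv2) and the standard library are available. Lean on these libraries where they do the work, as an engineer would, in place of code of your own. Each camera call takes 0.05 s, during which the arm holds its last target. There are 200 camera calls.

### The job

One copper cowbell has tipped over on the free-running brazing turntable: lift it off without sending the wheel spinning, stand it mouth down on the small steel surface plate and let go of it there to see that it sits true. Then take it again from above, for which it has its strap, lower it upright into the empty middle cell of the oak tray between the other two bells, and finally push the tray back until its whole rear side lies against the wooden ledge. Set the bell down without dropping it, leave the second bell standing on the turntable and do not disturb the tools, the jar or the copper discs.

Things in the scene. Friction and masses are not known exactly. Their poses are not given: they have to be found in the camera images.
- bell: the tipped cowbell, plain copper, about 0.28 kg: hollow oblong box open at the mouth, 42 mm deep (its x, broad faces parallel), 70 mm wide at the mouth narrowing straight to 60 mm at the crown (its y), 100 mm from mouth to crown (its z), walls 3 to 5 mm. Origin: centre of the mouth; z points to the crown. At the start it lies on a broad face on the wheel, z level, x up; standing, z is up
- bell_strap (a point): middle of the top of the tipped bell's strap, 130 mm from its mouth (axes as the bell's). The strap is a loop on the crown, an upside-down U 30 mm high, 44 mm wide along the bell's y, 20 mm deep along its x, 5 mm thick. The bell's centre of mass lies about 63 mm below this point
- bell_on_wheel: a second bell, the same in shape and size, standing mouth down on the wheel about 120 mm from the middle of the tipped one, to one side of its mouth end; must stay standing on the wheel
- bell_in_tray_a: a bell of the same shape and size, standing in the tray's cell on the tray's +y side, its broad faces towards the tray's +y and -y
- bell_in_tray_b: a bell of the same shape and size, standing in the tray's cell on the tray's -y side, its broad faces towards the tray's +y and -y
- turntable: brazing turntable, an iron foot (fixed to the bench) that carries a round platter of 120 mm radius with a firebrick disc of 117 mm radius, its top 66 mm above the bench. Stands left or right of the plate. Origin: centre of the foot on the bench
- wheel_top (a point): centre of the top face of the firebrick disc, on the turntable's axis
- wheel (a joint): angle of the turntable's platter (rad, any number of turns); it runs freely on a bearing and turns at a touch off its centre
- tray: oak tray, loose, 0.35 kg empty: 106 mm deep (its x) by 200 mm long (its y), walls 8 mm thick, 45 mm high, floor 8 mm, two dividers 38 mm high. Three cells in a row along y, 63 mm apart, each 90 mm (x) by 57 mm (y) inside; the middle one is empty. Starts 50 to 180 mm short of the ledge, turned by up to 0.25 rad. Origin: centre of its underside; +x is its rear side, towards the ledge
- tray_empty_cell (a point): centre of the floor of the tray's empty middle cell (axes as the tray's). A bell goes in with its width along x and its broad faces towards +y and -y, either way round
- tray_back_left (a point): bottom rear corner of the tray at its +y end
- tray_back_right (a point): bottom rear corner of the tray at its -y end
- plate: steel surface plate, 130 x 130 mm, fixed; its flat top lies 22 mm above the bench. Origin: centre, at bench level
- ledge: wooden ledge along the back of the bench, parallel to the bench's y, fixed: 30 mm thick (x), 50 mm high, 1.1 m long. Origin: centre of its underside; its front face is 15 mm nearer the robot (towards -x)
- stake: mushroom stake, fixed: oak block 70 x 70 x 55 mm with a steel stem and domed head (27 mm radius) up to 148 mm high, behind the plate. Origin: centre of its underside
- jar: glass flux jar, 28 mm radius, 85 mm high, standing behind the plate beside the stake. Origin: centre of its underside
- blanks: stack of copper discs, 36 mm radius, 17 mm high, near the front right. Origin: centre of its underside
- mallet: wooden mallet lying at the left side: head 74 x 115 x 60 mm, handle 210 mm towards its -x. Origin: centre of the head's underside
- hammer: hammer, 280 mm long, lying at the right side. Origin: under its middle
- wire_brush: hand brush about 200 mm long lying near the front left. Origin: under its middle
Things that resemble listed ones, but are neither listed nor needed, are in the scene too. Leave any green look-alike of the bell_in_tray_b alone.

How it is judged:
By the outcome, as a careful person would: the job done as asked, in the order asked, and still so for the second after the job is handed in, with the robot touching nothing.
It also fails if it takes over 70 s, if anything falls off the work surface, if the arm or the gripper's body presses on something with over 40 N, if the wrist force passes 120 N, or if a joint passes its speed limit or range.

## Working session

There is one attempt and no reset: what is moved stays moved. The work goes in short steps, Python scripts to look and compute and a tool call to move; the robot and the scene stay as the last step left them, time stands still between calls to the robot, and variables do not carry over. Pictures are saved under pics/ and viewed, at most 12 in all, crops included, and the job is handed in when it is done.

Besides the shell and the picture viewer there is one more tool, called after "Call:" by a JSON object that holds its "api" and its "payload". arm_command: Moves the arm, as the interface text tells. Its arguments: {"type":"object","properties":{"deltas":{"type":"array"},"gripper":{"type":"number"},"grip_force":{"type":"number"}},"required":["deltas"]}

```bash
ls; mkdir -p pics; python3 - <<'E'
from cell import arm
import cv2,numpy as np,pickle
s=arm.read_state();print(s)
for n in ("scene","top"):
    c=arm.camera(n);pickle.dump(c,open(n+".pkl","wb"));cv2.imwrite(f"pics/{n}0.png",c["image"])
    print(n,c["K"],c["dist"],c["world_from_camera"],(c["depth"]>0).mean())
E
```

```text
pics
{'t': 0.0, 'qpos': array([ 1.31203428e+00,  3.20278363e-01,  1.56564046e+00, -7.70920041e-06,
        1.25741091e+00, -2.00091449e-02]), 'dq': array([ 0.00070947,  0.00092125, -0.00072661, -0.00233629,  0.00028927,
        0.0003774 ]), 'effort': array([ 2.00242532e-03, -4.12452757e+01, -2.31972456e+01,  7.28594139e-02,
        4.57278709e-02, -1.53132542e-04]), 'position': array([0.13586983, 0.55823747, 0.23014301]), 'tool_rot': array([-3.74110335e-01, -3.11900110e+00,  2.70353739e-03]), 'wrist_force': array([-0.0700811 ,  0.23089633, -0.26510682]), 'wrist_torque': array([-0.06422266, -0.01170664,  0.03829287]), 'grip_force': 0.0, 'grip_width': 1.000301711723655}
scene [[411.50748441   0.         322.78744284]
 [  0.         411.50748441 198.43846105]
 [  0.           0.           1.        ]] [-0.08647936  0.          0.          0.          0.        ] [[ 0.84048832  0.34011364 -0.42178441  1.1581098 ]
 [ 0.54165289 -0.54729637  0.6380273  -0.96139829]
 [-0.01383929 -0.76471524 -0.64421974  1.14731287]
 [ 0.          0.          0.          1.        ]] 0.98208203125
top [[413.89586395   0.         317.79254404]
 [  0.         413.89586395 202.70354036]
 [  0.           0.           1.        ]] [-0.02189214  0.          0.          0.          0.        ] [[-0.01473748 -0.99736075  0.07109384  0.36483076]
 [-0.99987489  0.01429135 -0.00677993  0.08233933]
 [ 0.00574601 -0.07118486 -0.99744659  1.61201016]
 [ 0.          0.          0.          1.        ]] 0.99608984375
```

View pics/top0.png

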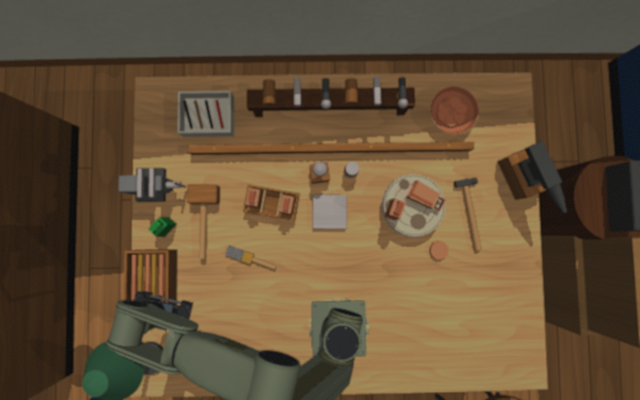

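View pics/scene0.png

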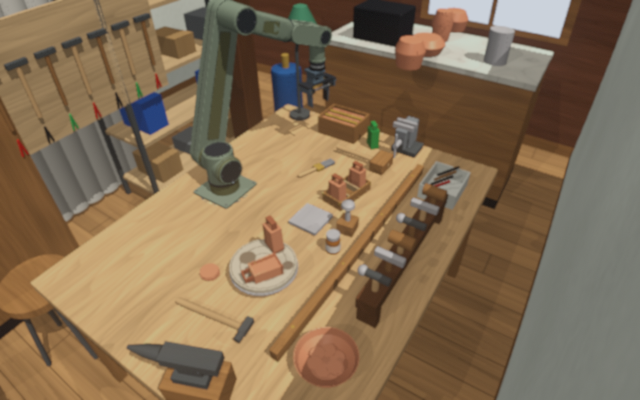

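The top view shows the tray at about (271,204) and the plate at (329,212). The wheel is at (413,207), with the tipped bell at (424,194) and its strap lower right at (440,203), and the standing bell at (396,209). Stake and jar are at (319,172) and (351,170). I'll get coarse coordinates, then look with the wrist camera.

```bash
cat > h.py <<'E'
import cv2,numpy as np,pickle
from scipy.spatial.transform import Rotation as R
def und(c,uv):
    uv=np.asarray(uv,float).reshape(-1,1,2)
    p=cv2.undistortPoints(uv,np.array(c["K"]),np.array(c["dist"])).reshape(-1,2)
    return np.c_[p,np.ones(len(p))]
def cloud(c):
    h,w=c["depth"].shape
    uv=np.stack(np.meshgrid(np.arange(w),np.arange(h)),-1).reshape(-1,2)
    P=und(c,uv)*c["depth"].reshape(-1,1); T=np.array(c["world_from_camera"])
    return (P@T[:3,:3].T+T[:3,3]).reshape(h,w,3)
def ray(c,uv,z):
    T=np.array(c["world_from_camera"]);d=und(c,uv)@T[:3,:3].T;o=T[:3,3]
    return o+d*((z-o[2])/d[:,2])[:,None]
def grab(arm,n,save=None):
    s=arm.read_state();c=arm.camera(n)
    if n=="wrist":
        T=np.eye(4);T[:3,:3]=R.from_rotvec(s["tool_rot"]).as_matrix();T[:3,3]=s["position"]
        c["world_from_camera"]=T@c["mount"]
    if save:cv2.imwrite(f"pics/{save}.png",c["image"]);pickle.dump(c,open(save+".pkl","wb"))
    return c
def down(yaw): # tool z down, tool y closing direction at world angle yaw
    y=np.array([np.cos(yaw),np.sin(yaw),0]);z=np.array([0,0,-1.]);return R.from_matrix(np.c_[np.cross(y,z),y,z])
def delta(s,p,rot):
    R0=R.from_rotvec(s["tool_rot"]);t=R0.inv().apply(np.array(p)-s["position"])*100
    return np.round(t,2),np.round((R0.inv()*rot).as_rotvec(),3)
def box(pts):
    (c,wh,a)=cv2.minAreaRect(np.float32(pts)*1000);return np.round(np.array(c)/1000,4),np.round(wh,1),round(a,1)
E
python3 - <<'E'
from h import *
c=pickle.load(open("top.pkl","rb"));X=cloud(c);im=c["image"];hsv=cv2.cvtColor(im,cv2.COLOR_BGR2HSV)
for n,(u,v) in dict(bench=(360,260),wheel=(405,222),tip=(424,194),strap=(439,203),stand=(396,209),plate=(329,212),tray=(271,204),ta=(253,198),tb=(288,205),stake=(319,168),jar=(351,169),ledge=(330,149),ledge2=(200,150),ledge3=(465,147)).items(): print(n,X[v,u].round(3))
sub=lambda u0,u1,v0,v1,z0,z1:(lambda A:A[(A[:,2]>z0)&(A[:,2]<z1)])(X[v0:v1,u0:u1].reshape(-1,3))
print("plate",box(sub(305,352,190,235,.015,.03)[:,:2]))
A=sub(375,450,170,245,.05,.08);print("wheel",cv2.minEnclosingCircle(np.float32(A[:,:2])*1000), np.median(A[:,2]))
print("tray",box(sub(238,303,180,230,.03,.055)[:,:2]))
A=sub(375,450,170,245,.085,.115);print("tip",box(A[:,:2]))
A=sub(375,450,170,245,.14,.21);print("stand",box(A[:,:2]))
E
```

```text
bench [ 0.255 -0.088  0.004]
wheel [ 0.398 -0.254  0.064]
tip [ 0.498 -0.317  0.108]
strap [ 0.467 -0.383  0.067]
stand [ 0.44  -0.196  0.192]
plate [0.442 0.029 0.021]
tray [0.477 0.254 0.002]
ta [0.491 0.305 0.129]
tb [0.465 0.18  0.111]
stake [0.594 0.066 0.143]
jar [ 0.597 -0.053  0.086]
ledge [0.682 0.022 0.048]
ledge2 [0.684 0.519 0.051]
ledge3 [ 0.682 -0.495  0.055]
plate (array([0.4441, 0.0306]), array([127.4, 127.7]), 89.2)
wheel ((462.6932067871094, -286.9842834472656), 120.4105453491211) 0.06542633454623747
tray (array([0.4826, 0.2519]), array([200.9, 106.5]), 79.4)
tip (array([ 0.4862, -0.277 ]), array([125.4, 228.7]), 11.8)
stand (array([ 0.446 , -0.2049]), array([43.3, 62.1]), 67.9)
```

```bash
python3 - <<'E'
from h import *
from cell import arm
s=arm.read_state();c=grab(arm,"wrist");print(np.round(c["mount"],3),c["K"][0])
print(delta(s,[.42,.25,.36],down(np.pi/2)),delta(s,[.42,.25,.36],down(-np.pi/2)))
E
```

```text
[[ 0.001 -0.966 -0.257  0.072]
 [ 1.     0.     0.001 -0.   ]
 [-0.001 -0.257  0.966 -0.154]
 [ 0.     0.     0.     1.   ]] [335.38410728   0.         325.68555402]
(array([-34.9 , -23.25, -12.94]), array([-0.002, -0.   , -0.239])) (array([-34.9 , -23.25, -12.94]), array([-0.000e+00,  2.000e-03,  2.903e+00]))
```

Call:
{"api": "arm_command", "payload": {"deltas": [{"travel": [-2, -1.3, -4], "dr": [0, 0, -0.05]}, {"travel": [-6, -4, -8], "dr": [0, 0, -0.1]}, {"travel": [-10.5, -7, -11], "dr": [0, 0, -0.15]}, {"travel": [-15, -10, -12.9], "dr": [0, 0, -0.2]}, {"travel": [-19.5, -13, -12.9], "dr": [0, 0, -0.24]}, {"travel": [-24, -16, -12.9], "dr": [0, 0, -0.24]}, {"travel": [-28, -18.7, -12.9], "dr": [0, 0, -0.24]}, {"travel": [-31, -20.7, -12.9], "dr": [0, 0, -0.24]}]}}

```text
t: 0.95
position: [0.3743, 0.2987, 0.3598]
tool_rot: [-0.002, 3.141, 0.001]
wrist_force: [0.7, 1.3, 0.1]
grip_width: 0.996
grip_force: 0.0
```

Call:
{"api": "arm_command", "payload": {"deltas": [{"travel": [-2, -2, 0], "dr": [0, 0, 0]}, {"travel": [-2, -2, 0], "dr": [0, 0, 0]}, {"travel": [-2, -2, 0], "dr": [0, 0, 0]}, {"travel": [-2, -2, 0], "dr": [0, 0, 0]}, {"travel": [-2, -2, 0], "dr": [0, 0, 0]}, {"travel": [-2, -2, 0], "dr": [0, 0, 0]}, {"travel": [-2, -2, 0], "dr": [0, 0, 0]}, {"travel": [-2, -2, 0], "dr": [0, 0, 0]}]}}

```text
t: 1.75
position: [0.3931, 0.2808, 0.3597]
tool_rot: [-0.003, 3.142, 0.0]
wrist_force: [0.3, 0.0, -0.5]
grip_width: 1.0
grip_force: 0.0
```

```bash
python3 - <<'E'
from h import *
from cell import arm
c=grab(arm,"wrist","tray1");s=arm.read_state();print(s["t"],s["position"],s["tool_rot"],s["qpos"].round(2))
print(delta(s,[.42,-.29,.36],down(np.pi/2)))
E
```

```text
1.8 [0.3931761  0.28071301 0.35970037] [ 2.85813391e-03 -3.14157535e+00 -1.75904162e-04] [ 0.6   0.12  1.51  0.    1.51 -0.98]
(array([-2.580e+00, -5.708e+01, -4.000e-02]), array([ 0.   , -0.   ,  0.002]))
```

View pics/tray1.png

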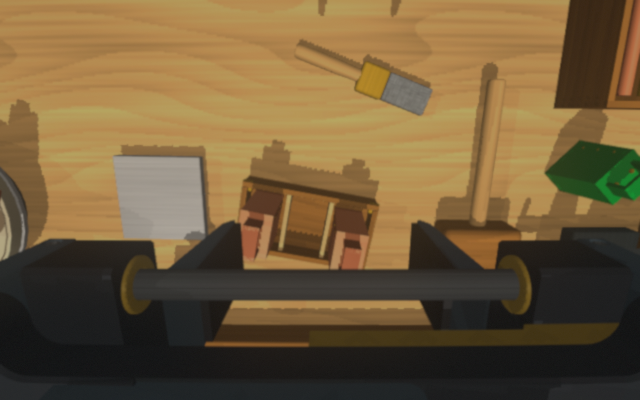

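The wrist view shows the tray at about (308,222), with its front wall from (247,180) to (378,208). The gripper hides everything below row 240, so targets must lie on the robot side of the TCP. I'm going to the wheel next.

Call:
{"api": "arm_command", "payload": {"deltas": [{"travel": [-1, -3, 0], "dr": [0, 0, 0]}, {"travel": [-3, -7.5, 0], "dr": [0, 0, 0]}, {"travel": [-5, -12, 0], "dr": [0, 0, 0]}, {"travel": [-7, -16.5, 0], "dr": [0, 0, 0]}, {"travel": [-9, -21, 0], "dr": [0, 0, 0]}, {"travel": [-11, -25.5, 0], "dr": [0, 0, 0]}, {"travel": [-13, -30, 0], "dr": [0, 0, 0]}, {"travel": [-14.3, -34.5, 0], "dr": [0, 0, 0]}]}}

```text
t: 2.6
position: [0.5377, -0.0664, 0.3595]
tool_rot: [-0.002, 3.141, 0.0]
wrist_force: [0.3, 0.9, -0.2]
grip_width: 1.0
grip_force: 0.0
```

Call:
{"api": "arm_command", "payload": {"deltas": [{"travel": [0, -4.5, 0], "dr": [0, 0, 0]}, {"travel": [0, -9, 0], "dr": [0, 0, 0]}, {"travel": [0, -13.5, 0], "dr": [0, 0, 0]}, {"travel": [0, -18, 0], "dr": [0, 0, 0]}, {"travel": [0, -21, 0], "dr": [0, 0, 0]}, {"travel": [0, -22.5, 0], "dr": [0, 0, 0]}, {"travel": [0, -22.5, 0], "dr": [0, 0, 0]}, {"travel": [0, -22.5, 0], "dr": [0, 0, 0]}]}}

```text
t: 3.4
position: [0.5372, -0.2882, 0.3596]
tool_rot: [0.003, -3.142, -0.002]
wrist_force: [0.8, 0.3, -0.9]
grip_width: 1.003
grip_force: 0.0
```

```bash
python3 - <<'E'
from h import *
from cell import arm
c=grab(arm,"wrist","wheel1");s=arm.read_state();print(s["t"],s["position"],s["tool_rot"],s["qpos"].round(2))
X=cloud(c);np.save("wheel1.npy",X)
hsv=cv2.cvtColor(c["image"],cv2.COLOR_BGR2HSV)
D=(X[...,2]>.1)&(X[...,2]<.116)
D[240:]=0
n,l,st,ce=cv2.connectedComponentsWithStats(D.astype(np.uint8))
for i in range(1,n):
    if st[i,4]>150: print(st[i],X[l==i].mean(0).round(4),box(X[l==i][:,:2]))
E
```

```text
3.45 [ 0.53726892 -0.28788311  0.35984902] [-3.97695788e-03  3.14134665e+00  1.43869328e-03] [-0.51  0.33  1.23  0.    1.58 -2.08]
[ 252  100   99   88 4536] [ 0.499  -0.3173  0.1086] (array([ 0.4989, -0.3178]), array([99.9, 69.7]), 61.2)
[   0  147   59   93 1507] [ 0.5758 -0.6788  0.1039] (array([ 0.5643, -0.6737]), array([123.7,  54.4]), 2.8)
```

View pics/wheel1.png

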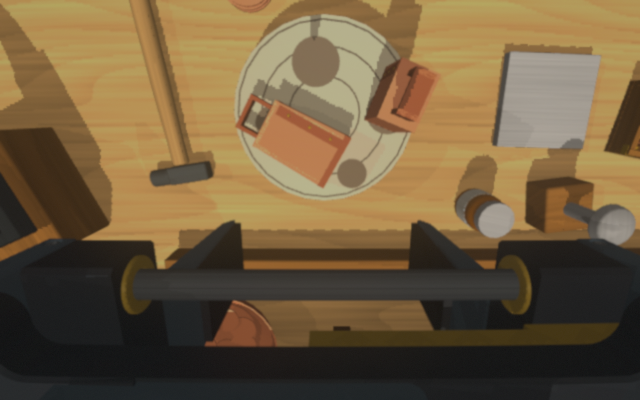

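The wrist view shows the tipped bell centred at about (302,144) with its strap at upper left (254,118). The standing bell is at (403,97). The top face measures 99.9 x 69.7 mm, so the fit is good. I'll approach tilted 45° from the strap side.

```bash
cat >> h.py <<'E'
def tilt(az,a): # tool z tilted by a from down toward azimuth az; y horizontal = rot90(az) ; 
    m=np.array([np.cos(az),np.sin(az),0]);z=np.sin(a)*m-np.cos(a)*np.array([0,0,1.]);y=np.array([-m[1],m[0],0])
    return R.from_matrix(np.c_[np.cross(y,z),y,z])
E
python3 - <<'E'
from h import *
from cell import arm
s=arm.read_state();q=tilt(np.radians(61.2),np.pi/4);z=q.as_matrix()[:,2];p=np.array([.4924,-.3297,.0956])
print(delta(s,p-.11*z+[0,0,.04],q)); print(p-.11*z)
E
```

```text
(array([  8.27, -10.99,  14.63]), array([-0.417, -0.707, -1.008]))
[ 0.45492836 -0.39786066  0.17338175]
```

Call:
{"api": "arm_command", "payload": {"deltas": [{"travel": [1, -2, 0.5], "dr": [-0.058, -0.098, -0.14]}, {"travel": [3, -4, 1], "dr": [-0.105, -0.178, -0.253]}, {"travel": [5, -7, 2], "dr": [-0.152, -0.258, -0.367]}, {"travel": [7, -9, 4], "dr": [-0.199, -0.337, -0.48]}, {"travel": [8, -10.5, 6], "dr": [-0.246, -0.417, -0.594]}, {"travel": [8.3, -11, 8], "dr": [-0.292, -0.496, -0.707]}, {"travel": [8.3, -11, 9], "dr": [-0.34, -0.576, -0.82]}, {"travel": [8.3, -11, 10], "dr": [-0.386, -0.656, -0.934]}]}}

```text
t: 4.25
position: [0.5859, -0.2679, 0.3637]
tool_rot: [-0.51, 2.805, 0.293]
wrist_force: [0.9, -0.5, -0.0]
grip_width: 1.0
grip_force: 0.0
```

```bash
cat > go.py <<'E'
from h import *
from cell import arm
s=arm.read_state();print(s["t"],s["position"].round(4),s["qpos"].round(2),s["grip_width"],s["wrist_force"].round(1))
E
python3 - <<'E'
from go import *
q=tilt(np.radians(61.2),np.pi/4);z=q.as_matrix()[:,2];p=np.array([.4924,-.3297,.0956])
print(delta(s,p-.11*z+[0,0,.02],q))
E
```

```text
4.25 [ 0.5859 -0.2679  0.3637] [-0.61  0.35  1.24  0.34  1.51 -2.56] 1.0002848960738173 [ 0.9 -0.5 -0. ]
(array([21.01, -9.6 ,  9.85]), array([-0.237, -0.405, -0.663]))
```

The last joint reached its range limit, so I'm using the half-turned grasp instead.

```bash
cat >> h.py <<'E'
def tiltf(az,a): return tilt(az,a)*R.from_rotvec([0,0,np.pi])
E
python3 - <<'E'
from go import *
print(delta(s,[.47,-.36,.33],down(np.radians(55))))
E
```

```text
4.25 [ 0.5859 -0.2679  0.3637] [-0.61  0.35  1.24  0.34  1.51 -2.56] 1.0002848960738173 [ 0.9 -0.5 -0. ]
(array([14.34, -4.67, -1.75]), array([0.288, 0.21 , 0.96 ]))
```

Call:
{"api": "arm_command", "payload": {"deltas": [{"travel": [1, -0.5, 0], "dr": [0.036, 0.026, 0.12]}, {"travel": [3, -1, 0], "dr": [0.072, 0.053, 0.24]}, {"travel": [5, -2, -0.5], "dr": [0.108, 0.079, 0.36]}, {"travel": [7, -2.5, -1], "dr": [0.144, 0.105, 0.48]}, {"travel": [9, -3, -1.2], "dr": [0.18, 0.131, 0.6]}, {"travel": [11, -3.5, -1.5], "dr": [0.216, 0.158, 0.72]}, {"travel": [13, -4.2, -1.7], "dr": [0.252, 0.184, 0.84]}, {"travel": [14.3, -4.7, -1.7], "dr": [0.288, 0.21, 0.96]}]}}

```text
t: 5.05
position: [0.4686, -0.3619, 0.3302]
tool_rot: [-0.956, -2.992, 0.004]
wrist_force: [0.3, -0.1, -0.0]
grip_width: 1.002
grip_force: 0.0
```

```bash
python3 - <<'E'
from go import *
q=tiltf(np.radians(61.2),np.pi/4);z=q.as_matrix()[:,2];p=np.array([.4924,-.3297,.0956])
print(R.from_rotvec(s["tool_rot"]).as_matrix().round(2))
print(delta(s,p-.11*z+[0,0,.06],q))
E
```

```text
5.05 [ 0.4686 -0.3619  0.3302] [-0.68  0.31  1.34 -0.    1.5  -1.63] 1.0022869092271243 [ 0.3 -0.1 -0. ]
[[-0.81  0.58 -0.  ]
 [ 0.58  0.81 -0.  ]
 [-0.   -0.   -1.  ]]
(array([-0.97, -3.7 ,  9.69]), array([-0.571,  0.641,  1.374]))
```

Call:
{"api": "arm_command", "payload": {"deltas": [{"travel": [0, 0, 0], "dr": [-0.051, 0.058, 0.124]}, {"travel": [0, 0, 0], "dr": [-0.102, 0.115, 0.247]}, {"travel": [0, 0, 0], "dr": [-0.154, 0.173, 0.37]}, {"travel": [0, -1, 1], "dr": [-0.205, 0.23, 0.494]}, {"travel": [0, -1.5, 2], "dr": [-0.257, 0.288, 0.618]}, {"travel": [-0.3, -2, 3], "dr": [-0.308, 0.346, 0.742]}, {"travel": [-0.5, -2.5, 4], "dr": [-0.36, 0.404, 0.866]}, {"travel": [-0.7, -3, 5], "dr": [-0.411, 0.461, 0.99]}]}}

```text
t: 5.85
position: [0.4584, -0.3907, 0.2795]
tool_rot: [-2.009, -1.877, -0.723]
wrist_force: [-0.6, -0.7, 0.0]
grip_width: 0.998
grip_force: 0.0
```

```bash
python3 - <<'E'
from go import *
q=tiltf(np.radians(61.2),np.pi/4);z=q.as_matrix()[:,2];p=np.array([.4924,-.3297,.0956])
print(delta(s,p-.11*z+[0,0,.03],q))
E
```

```text
5.85 [ 0.4584 -0.3907  0.2795] [-0.96  0.52  1.27  0.46  1.74 -0.9 ] 0.9976251252504835 [-0.6 -0.7  0. ]
(array([-4.76, -1.18,  5.87]), array([-0.159,  0.176,  0.384]))
```

Call:
{"api": "arm_command", "payload": {"deltas": [{"travel": [-0.5, -0.2, 0.6], "dr": [-0.05, 0.055, 0.12]}, {"travel": [-1.5, -0.4, 1.6], "dr": [-0.1, 0.11, 0.24]}, {"travel": [-2.5, -0.7, 3], "dr": [-0.14, 0.155, 0.34]}, {"travel": [-3.5, -0.9, 4.3], "dr": [-0.159, 0.176, 0.384]}, {"travel": [-4.3, -1.1, 5.3], "dr": [-0.159, 0.176, 0.384]}, {"travel": [-4.76, -1.18, 5.87], "dr": [-0.159, 0.176, 0.384]}, {"travel": [-4.76, -1.18, 5.87], "dr": [-0.159, 0.176, 0.384]}, {"travel": [-4.76, -1.18, 5.87], "dr": [-0.159, 0.176, 0.384]}]}}

```text
t: 6.65
position: [0.4544, -0.398, 0.2046]
tool_rot: [-2.228, -1.327, -0.92]
wrist_force: [0.9, 0.6, -0.3]
grip_width: 1.001
grip_force: 0.0
```

```bash
python3 - <<'E'
from go import *
q=tiltf(np.radians(61.2),np.pi/4);z=q.as_matrix()[:,2];p=np.array([.4924,-.3297,.0956])
print(delta(s,p-.05*z,q),delta(s,p,q))
c=grab(arm,"wrist","w2");X=cloud(c)
D=(X[...,2]>.1)&(X[...,2]<.116)
n,l,st,ce=cv2.connectedComponentsWithStats(D.astype(np.uint8))
for i in range(1,n):
    if st[i,4]>300: print(st[i],box(X[l==i][:,:2]))
E
```

```text
6.65 [ 0.4544 -0.398   0.2046] [-1.06  0.58  1.44  0.64  1.6  -0.71] 1.0007546143211032 [ 0.9  0.6 -0.3]
(array([-2.15,  0.04,  8.25]), array([-0.002,  0.004,  0.006])) (array([-2.13,  0.04, 13.25]), array([-0.002,  0.004,  0.006]))
[ 457    0  142   76 1794] (array([ 0.8289, -0.2105]), array([ 64. , 192.2]), 20.4)
[191 117  72  48 823] (array([ 0.4498, -0.2239]), array([77.5, 35.5]), 10.6)
[ 289  157   75  103 7543] (array([ 0.499 , -0.3177]), array([100.8,  69.8]), 61.3)
```

View pics/w2.png

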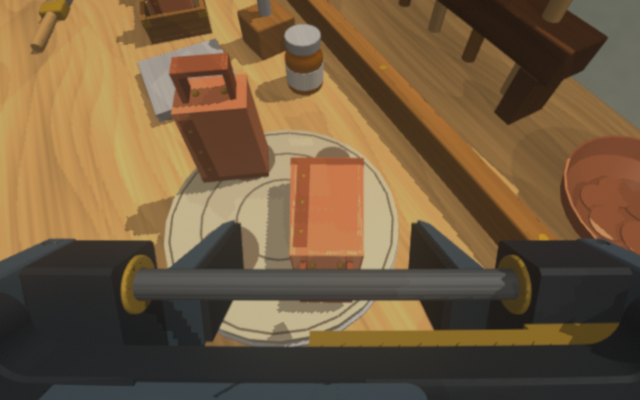

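The bell is centred between the fingers at columns 290–364, and the second measurement gives the same pose. Going in.

Call:
{"api": "arm_command", "payload": {"deltas": [{"travel": [-1, 0, 2], "dr": [0, 0.002, 0.004]}, {"travel": [-2.1, 0, 5], "dr": [0, 0.004, 0.006]}, {"travel": [-2.14, 0.04, 8], "dr": [0, 0.004, 0.006]}, {"travel": [-2.14, 0.04, 10], "dr": [0, 0.004, 0.006]}, {"travel": [-2.14, 0.04, 12], "dr": [0, 0.004, 0.006]}, {"travel": [-2.14, 0.04, 13], "dr": [0, 0.004, 0.006]}, {"travel": [-2.14, 0.04, 13.2], "dr": [0, 0.004, 0.006]}, {"travel": [-2.14, 0.04, 13.2], "dr": [0, 0.004, 0.006]}]}}

```text
t: 7.5
position: [0.4917, -0.3304, 0.0958]
tool_rot: [-2.229, -1.317, -0.922]
wrist_force: [0.1, -0.6, 0.2]
grip_width: 1.0
grip_force: 0.0
```

Call:
{"api": "arm_command", "payload": {"deltas": [{"travel": [0, 0, 0], "dr": [0, 0, 0]}, {"travel": [0, 0, 0], "dr": [0, 0, 0]}, {"travel": [0, 0, 0], "dr": [0, 0, 0]}, {"travel": [0, 0, 0], "dr": [0, 0, 0]}, {"travel": [0, 0, 0], "dr": [0, 0, 0]}, {"travel": [0, 0, 0], "dr": [0, 0, 0]}, {"travel": [0, 0, 0], "dr": [0, 0, 0]}, {"travel": [0, 0, 0], "dr": [0, 0, 0]}], "gripper": 0.35, "grip_force": 5}}

```text
t: 8.3
position: [0.4915, -0.3302, 0.0954]
tool_rot: [-2.229, -1.316, -0.922]
wrist_force: [-0.9, -1.0, 2.5]
grip_width: 0.71
grip_force: 5.0
```

Call:
{"api": "arm_command", "payload": {"deltas": [{"travel": [0, 0, 0], "dr": [0, 0, 0]}, {"travel": [0, 0, 0], "dr": [0, 0, 0]}, {"travel": [0, 0, 0], "dr": [0, 0, 0]}, {"travel": [0, 0, 0], "dr": [0, 0, 0]}, {"travel": [0, 0, 0], "dr": [0, 0, 0]}, {"travel": [0, 0, 0], "dr": [0, 0, 0]}, {"travel": [0, 0, 0], "dr": [0, 0, 0]}, {"travel": [0, 0, 0], "dr": [0, 0, 0]}], "gripper": 0.0, "grip_force": 30}}

```text
t: 9.1
position: [0.4916, -0.3302, 0.0954]
tool_rot: [-2.229, -1.315, -0.923]
wrist_force: [0.1, -2.6, 5.0]
grip_width: 0.707
grip_force: 30.0
```

```bash
python3 - <<'E'
from go import *
print(s["grip_force"],s["wrist_torque"]);q=R.from_rotvec(s["tool_rot"])
print(delta(s,s["position"]+[0,0,.1],q))
E
```

```text
9.1 [ 0.4916 -0.3302  0.0954] [-0.96  0.64  1.65  0.71  1.34 -0.8 ] 0.7071534427335628 [ 0.1 -2.6  5. ]
30.03323256969452 [-0.24073775 -0.11789888 -0.13063762]
(array([ 7.08, -0.02, -7.07]), array([0., 0., 0.]))
```

Call:
{"api": "arm_command", "payload": {"deltas": [{"travel": [0.3, 0, -0.3], "dr": [0, 0, 0]}, {"travel": [0.8, 0, -0.8], "dr": [0, 0, 0]}, {"travel": [1.8, 0, -1.8], "dr": [0, 0, 0]}, {"travel": [3.2, 0, -3.2], "dr": [0, 0, 0]}, {"travel": [4.8, 0, -4.8], "dr": [0, 0, 0]}, {"travel": [6.4, 0, -6.4], "dr": [0, 0, 0]}, {"travel": [8, 0, -8], "dr": [0, 0, 0]}, {"travel": [9.2, 0, -9.2], "dr": [0, 0, 0]}]}}

```text
t: 9.9
position: [0.4915, -0.3301, 0.2273]
tool_rot: [-2.229, -1.317, -0.921]
wrist_force: [0.1, -0.1, -2.9]
grip_width: 0.704
grip_force: 30.0
```

```bash
python3 - <<'E'
from go import *
c=grab(arm,"top","top2");X=cloud(c)
print(delta(s,[.46,-.2,.3],down(np.radians(-29+60))), delta(s,[.46,-.2,.3],down(np.radians(-29+30))))
E
```

```text
9.9 [ 0.4915 -0.3301  0.2273] [-0.96  0.51  1.51  0.69  1.54 -0.63] 0.7042270840732421 [ 0.1 -0.1 -2.9]
(array([12.12, -9.04,  1.86]), array([ 0.407, -0.712, -0.988])) (array([12.12, -9.04,  1.86]), array([ 0.202, -0.768, -0.494]))
```

```bash
python3 -c "
import cv2;i=cv2.imread('pics/top2.png')[130:270,280:480];cv2.imwrite('pics/top2c.png',cv2.resize(i,None,fx=4,fy=4,interpolation=2))"
```

```text
(no output)
```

View pics/top2c.png

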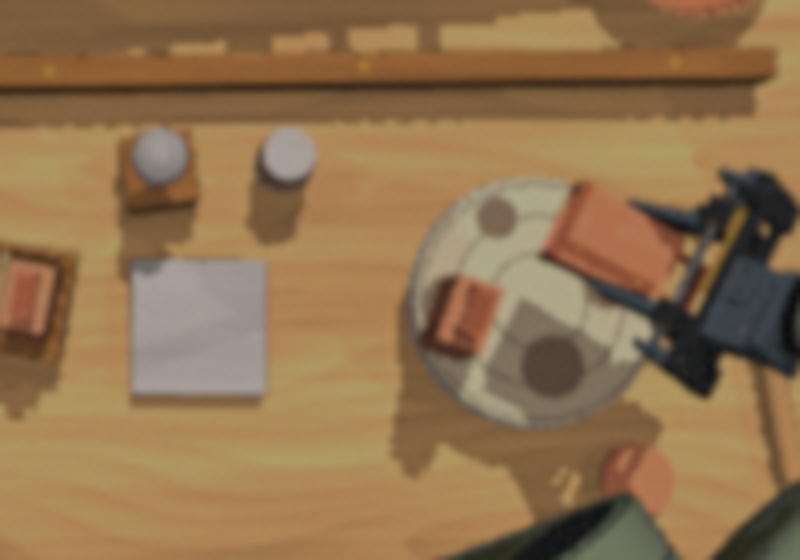

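The lift was clean: the wheel and the standing bell at (465,315) in the crop have not moved, and the bell is held. Next I carry and rotate it.

Call:
{"api": "arm_command", "payload": {"deltas": [{"travel": [1.5, 0, -2], "dr": [0.03, -0.053, -0.073]}, {"travel": [4, -0.5, -5], "dr": [0.075, -0.13, -0.18]}, {"travel": [7, -1.5, -6], "dr": [0.12, -0.21, -0.292]}, {"travel": [9.5, -3, -5.5], "dr": [0.165, -0.289, -0.401]}, {"travel": [11.5, -4.5, -4.5], "dr": [0.21, -0.368, -0.511]}, {"travel": [13, -6, -3], "dr": [0.255, -0.447, -0.62]}, {"travel": [14, -7.5, -2], "dr": [0.3, -0.526, -0.73]}, {"travel": [14.5, -8.5, -1], "dr": [0.34, -0.595, -0.826]}]}}

```text
t: 10.75
position: [0.4628, -0.2041, 0.3356]
tool_rot: [-1.717, -2.543, -0.177]
wrist_force: [-0.3, 0.0, -2.7]
grip_width: 0.71
grip_force: 29.9
```

```bash
python3 - <<'E'
from go import *
print(delta(s,[.42,-.02,.28],tilt(0,np.pi/4)),delta(s,[.43,-.1,.3],tilt(0,np.pi/8)))
E
```

```text
10.75 [ 0.4628 -0.2041  0.3356] [-0.51  0.19  1.49  0.12  1.52 -0.91] 0.7101036370972238 [-0.3  0.  -2.7]
(array([17.86,  2.52,  7.93]), array([-0.351, -0.76 , -1.175])) (array([10.37,  0.61,  4.89]), array([-0.113, -0.417, -1.197]))
```

Call:
{"api": "arm_command", "payload": {"deltas": [{"travel": [1, 0, 0], "dr": [-0.034, -0.074, -0.114]}, {"travel": [3, 0.2, 0.5], "dr": [-0.068, -0.147, -0.228]}, {"travel": [5.5, 0.5, 1.5], "dr": [-0.102, -0.22, -0.341]}, {"travel": [8, 1, 2.8], "dr": [-0.136, -0.294, -0.455]}, {"travel": [10.5, 1.4, 4], "dr": [-0.17, -0.368, -0.569]}, {"travel": [13, 1.8, 5.2], "dr": [-0.204, -0.441, -0.682]}, {"travel": [15, 2.1, 6.2], "dr": [-0.238, -0.515, -0.796]}, {"travel": [16, 2.3, 7], "dr": [-0.272, -0.588, -0.91]}]}}

```text
t: 11.55
position: [0.424, -0.0385, 0.2852]
tool_rot: [0.363, 2.51, 0.04]
wrist_force: [0.4, -0.3, -2.8]
grip_width: 0.71
grip_force: 29.9
```

```bash
python3 - <<'E'
from go import *
print(delta(s,[.40,.03,.22],tilt(0,np.pi/4)))
E
```

```text
11.55 [ 0.424  -0.0385  0.2852] [-0.14 -0.24  2.16  0.04  0.61 -1.45] 0.7098248413829357 [ 0.4 -0.3 -2.8]
(array([7.36, 5.28, 3.64]), array([-0.077, -0.173, -0.266]))
```

```bash
python3 - <<'E'
from go import *
print(delta(s,[.4354,.0306,.17],tilt(0,np.pi/4)))
E
```

```text
11.55 [ 0.424  -0.0385  0.2852] [-0.14 -0.24  2.16  0.04  0.61 -1.45] 0.7098248413829357 [ 0.4 -0.3 -2.8]
(array([7.39, 5.66, 9.75]), array([-0.077, -0.173, -0.266]))
```

Call:
{"api": "arm_command", "payload": {"deltas": [{"travel": [1.5, 0.8, 1], "dr": [-0.02, -0.05, -0.07]}, {"travel": [3, 2, 3], "dr": [-0.04, -0.09, -0.14]}, {"travel": [4.5, 3.2, 5], "dr": [-0.06, -0.13, -0.2]}, {"travel": [5.8, 4.4, 7], "dr": [-0.077, -0.173, -0.266]}, {"travel": [6.8, 5.2, 8.6], "dr": [-0.077, -0.173, -0.266]}, {"travel": [7.4, 5.66, 9.75], "dr": [-0.077, -0.173, -0.266]}, {"travel": [7.4, 5.66, 9.75], "dr": [-0.077, -0.173, -0.266]}, {"travel": [7.4, 5.66, 9.75], "dr": [-0.077, -0.173, -0.266]}]}}

```text
t: 12.35
position: [0.435, 0.0181, 0.1902]
tool_rot: [0.019, 2.371, -0.014]
wrist_force: [0.4, 0.6, -2.3]
grip_width: 0.707
grip_force: 29.9
```

```bash
python3 - <<'E'
from go import *
print(delta(s,[.4354,.0306,.17],tilt(0,np.pi/4)))
c=grab(arm,"scene","sc3");X=cloud(c)
i=c["image"];m=(np.linalg.norm(X-[.444,.0306,.14],axis=-1)<.1);ys,xs=np.where(m);print(xs.min(),xs.max(),ys.min(),ys.max())
x,y=int(xs.mean()),int(ys.mean());cv2.imwrite("pics/sc3c.png",cv2.resize(i[y-60:y+60,x-80:x+80],None,fx=5,fy=5,interpolation=2));print(x,y)
E
```

```text
12.35 [0.435  0.0181 0.1902] [ 0.05 -0.11  2.46 -1.09  0.06 -0.44] 0.7074419010614195 [ 0.4  0.6 -2.3]
(array([1.38, 1.26, 1.46]), array([-0.016, -0.015, -0.009]))
290 316 170 205
306 188
```

View pics/sc3c.png

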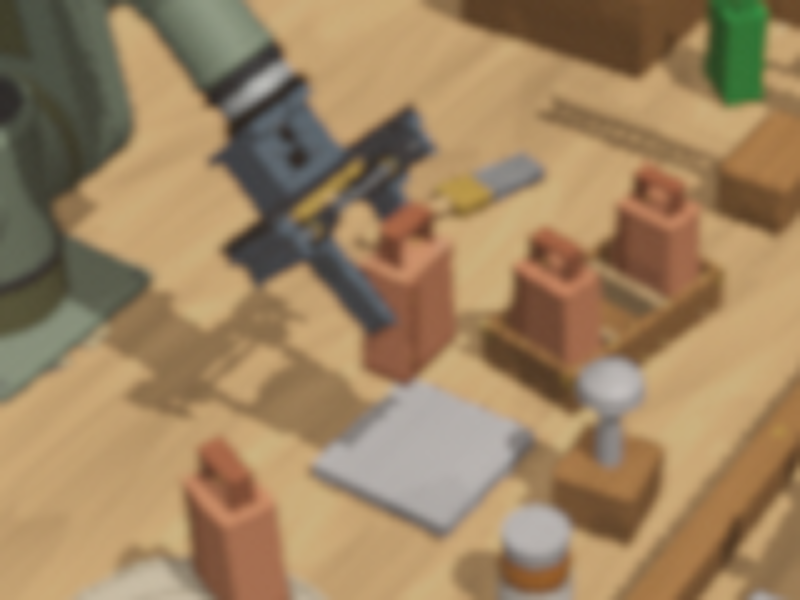

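The bell hangs upright over the plate, but the wrist is nearly straight (q5 at its limit). A quick kinematic fit to the recorded states will show which placing azimuth is reachable.

```bash
cat > kin.py <<'E'
from h import *
from scipy.optimize import least_squares
D=[([1.312,.3203,1.5656,0,1.2574,-.02],[.13587,.55824,.23014],[-.3741,-3.119,.0027]),
([.6,.12,1.51,0,1.51,-.98],[.39318,.28071,.3597],[.00286,-3.14158,0]),
([-.51,.33,1.23,0,1.58,-2.08],[.53727,-.28788,.35985],[-.00398,3.14135,.0014]),
([-.68,.31,1.34,0,1.5,-1.63],[.4686,-.3619,.3302],[-.956,-2.992,.004]),
([-.96,.52,1.27,.46,1.74,-.9],[.4584,-.3907,.2795],[-2.009,-1.877,-.723]),
([-.96,.64,1.65,.71,1.34,-.8],[.4916,-.3302,.0954],[-2.229,-1.315,-.923]),
([-.51,.19,1.49,.12,1.52,-.91],[.4628,-.2041,.3356],[-1.717,-2.543,-.177]),
([-.14,-.24,2.16,.04,.61,-1.45],[.424,-.0385,.2852],[.363,2.51,.04]),
([.05,-.11,2.46,-1.09,.06,-.44],[.435,.0181,.1902],[.019,2.371,-.014])]
def fk(q,p):
    A=R.from_euler("ZYZYZ",[q[0],q[1]+q[2],q[3],q[4],q[5]+p[6]])
    F=R.from_euler("ZY",[q[0],q[1]+q[2]])
    x=R.from_euler("Z",q[0]).apply([p[0],0,p[1]])+R.from_euler("ZY",[q[0],q[1]]).apply([0,0,p[2]])+F.apply([p[3],0,p[4]])+A.apply([0,0,p[5]])
    return x,A
def err(q,p,x,r):
    a,A=fk(q,p);return np.r_[a-x,.3*(A.inv()*r).as_rotvec()]
best=min((least_squares(lambda p:np.concatenate([err(q,p,x,R.from_rotvec(r)) for q,x,r in D]),[0,.2,.4,0,.4,.2,o]) for o in (0,1.57,3.14,-1.57)),key=lambda f:f.cost)
P=best.x
lo=np.array([-3.11,-.84,.21,-1.34,.05,-2.56]);hi=np.array([3.11,2.01,2.61,4.49,2.63,2.56])
def ik(x,r,q0=None):
    S=[q0] if q0 is not None else [[np.arctan2(x[1],x[0]),.3,1.6,a,1.,b] for a in(-1,0,1.5,3) for b in(-1.5,0,1.5)]
    f=min((least_squares(lambda q:err(q,P,x,r),np.clip(s,lo+.01,hi-.01),bounds=(lo,hi)) for s in S),key=lambda f:f.cost)
    return f.x.round(2),round(np.sqrt(2*f.cost)*1000,1)
E
python3 - <<'E'
from kin import *
print(P.round(3),best.cost)
for x in (.434,.46):
  for az in (-80,-60,-40,-20,20,40,60,90):
    r=tilt(np.radians(az),np.pi/4); z=r.as_matrix()[:,2]; m=np.array([np.cos(np.radians(az)),np.sin(np.radians(az)),0])
    for zz in (.087,.17): print(x,az,zz,*ik(np.array([x+.01,.031,zz])-.01*m+.002*z,r))
E
```

```text
Traceback (most recent call last):
  File "kin.py", line 19, in <module>
    best=min((least_squares(lambda p:np.concatenate([err(q,p,x,R.from_rotvec(r)) for q,x,r in D]),[0,.2,.4,0,.4,.2,o]) for o in (0,1.57,3.14,-1.57)),key=lambda f:f.cost)
  File "kin.py", line 19, in <genexpr>
    best=min((least_squares(lambda p:np.concatenate([err(q,p,x,R.from_rotvec(r)) for q,x,r in D]),[0,.2,.4,0,.4,.2,o]) for o in (0,1.57,3.14,-1.57)),key=lambda f:f.cost)
              ~~~~~~~~~~~~~^^^^^^^^^^^^^^^^^^^^^^^^^^^^^^^^^^^^^^^^^^^^^^^^^^^^^^^^^^^^^^^^^^^^^^^^^^^^^^^^^^^^^^^^^^^
  File "kin.py", line 19, in <lambda>
    best=min((least_squares(lambda p:np.concatenate([err(q,p,x,R.from_rotvec(r)) for q,x,r in D]),[0,.2,.4,0,.4,.2,o]) for o in (0,1.57,3.14,-1.57)),key=lambda f:f.cost)
                                                     ~~~^^^^^^^^^^^^^^^^^^^^^^^^
  File "kin.py", line 18, in err
    a,A=fk(q,p);return np.r_[a-x,.3*(A.inv()*r).as_rotvec()]
        ~~^^^^^
  File "kin.py", line 13, in fk
    A=R.from_euler("ZYZYZ",[q[0],q[1]+q[2],q[3],q[4],q[5]+p[6]])
  File "scipy/spatial/transform/_rotation.pyx", line 1413, in scipy.spatial.transform._rotation.Rotation.from_euler
ValueError: Expected axis specification to be a non-empty string of upto 3 characters, got ZYZYZ
```

```bash
sed -i 's/A=R.from_euler("ZYZYZ",.*/A=R.from_euler("ZYZ",[q[0],q[1]+q[2],q[3]])*R.from_euler("YZ",[q[4],q[5]+p[6]])/' kin.py
cat > t.py <<'E'
from kin import *
print(P.round(3),best.cost)
for x in (.434,.46):
  for az in (-80,-60,-40,-20,20,40,60,90):
    r=tilt(np.radians(az),np.pi/4); z=r.as_matrix()[:,2]; m=np.array([np.cos(np.radians(az)),np.sin(np.radians(az)),0])
    for zz in (.087,.17): print(x,az,zz,*ik(np.array([x+.01,.031,zz])-.01*m+.002*z,r))
E
python3 t.py
```

```text
[-0.013  0.136  0.616  0.025  0.424  0.337  1.572] 0.0005399850668832489
0.434 -80 0.087 [ 0.6   0.47  2.07 -0.79  1.14  0.96] 0.0
0.434 -80 0.17 [ 0.6   0.34  1.98 -0.73  1.29  0.81] 0.0
0.434 -60 0.087 [ 0.65  0.39  2.25 -1.03  0.96  0.94] 0.0
0.434 -60 0.17 [ 0.65  0.24  2.15 -0.91  1.1   0.71] 0.0
0.434 -40 0.087 [ 0.64  0.3   2.41 -1.34  0.78  0.94] 5.6
0.434 -40 0.17 [ 0.64  0.13  2.32 -1.12  0.87  0.61] 0.0
0.434 -20 0.087 [0.5  0.24 2.59 4.31 0.61 1.16] 0.0
0.434 -20 0.17 [ 0.5   0.    2.43 -1.34  0.57  0.41] 6.7
0.434 20 0.087 [-0.25  0.21  2.61  2.24  0.53  1.94] 6.1
0.434 20 0.17 [-0.25 -0.02  2.51  1.69  0.41  2.56] 5.5
0.434 40 0.087 [-0.47  0.28  2.5   1.58  0.71  2.1 ] 0.0
0.434 40 0.17 [-0.47  0.08  2.38  1.24  0.76  2.56] 1.5
0.434 60 0.087 [-0.52  0.35  2.32  1.15  0.88  2.19] 0.0
0.434 60 0.17 [-0.52  0.2   2.22  0.99  1.01  2.47] 0.0
0.434 90 0.087 [-0.45  0.48  2.05  0.77  1.16  2.17] 0.0
0.434 90 0.17 [-0.45  0.35  1.97  0.72  1.31  2.32] 0.0
0.46 -80 0.087 [ 0.57  0.49  2.02 -0.8   1.15  0.93] 0.0
0.46 -80 0.17 [ 0.57  0.37  1.94 -0.75  1.29  0.78] 0.0
0.46 -60 0.087 [ 0.62  0.41  2.2  -1.04  0.96  0.9 ] 0.0
0.46 -60 0.17 [ 0.62  0.27  2.11 -0.92  1.09  0.68] 0.0
0.46 -40 0.087 [ 0.6   0.32  2.36 -1.34  0.77  0.89] 7.1
0.46 -40 0.17 [ 0.59  0.15  2.28 -1.14  0.85  0.58] 0.0
0.46 -20 0.087 [0.45 0.26 2.54 4.29 0.59 1.12] 0.0
0.46 -20 0.17 [ 0.45  0.04  2.39 -1.34  0.54  0.37] 8.5
0.46 20 0.087 [-0.22  0.24  2.58  2.31  0.54  1.9 ] 0.0
0.46 20 0.17 [-0.22  0.02  2.46  1.72  0.4   2.56] 5.3
0.46 40 0.087 [-0.43  0.3   2.45  1.59  0.69  2.14] 0.0
0.46 40 0.17 [-0.43  0.12  2.34  1.27  0.74  2.56] 3.7
0.46 60 0.087 [-0.49  0.38  2.27  1.16  0.88  2.23] 0.0
0.46 60 0.17 [-0.49  0.22  2.18  1.    1.    2.5 ] 0.0
0.46 90 0.087 [-0.43  0.5   2.    0.77  1.17  2.2 ] 0.0
0.46 90 0.17 [-0.43  0.38  1.92  0.73  1.32  2.35] 0.0
```

```bash
cat > t.py <<'E'
from kin import *
from go import s
for zz in (.22,.27,.32):
  for az in (0,-10,-20,-40,-60):
    r=tilt(np.radians(az),np.pi/4); print(zz,az,*ik(np.array([.448,.0226,zz]),r))
r=tilt(np.radians(-60),np.pi/4)
print(ik(np.array([.448,.0226,.0865]),r))
print(s["position"],delta(s,[.448,.0226,.28],tilt(0,np.pi/4)),delta(s,[.448,.0226,.27],r))
E
python3 t.py
```

```text
12.4 [0.4349 0.0186 0.1897] [ 0.06 -0.11  2.46 -1.09  0.06 -0.43] 0.7095567086592153 [ 0.3 -0.3 -3.3]
0.22 0 [ 0.11 -0.14  2.4  -0.64  0.13 -0.86] 0.0
0.22 -10 [ 0.29 -0.12  2.39 -1.15  0.36 -0.1 ] 0.0
0.22 -20 [ 0.44 -0.08  2.35 -1.16  0.58  0.13] 0.0
0.22 -40 [ 0.59  0.04  2.24 -1.03  0.91  0.4 ] 0.0
0.22 -60 [ 0.61  0.16  2.09 -0.88  1.16  0.56] 0.0
0.27 0 [ 0.11 -0.22  2.3  -0.27  0.29 -1.23] 0.0
0.27 -10 [ 0.29 -0.2   2.29 -0.81  0.45 -0.47] 0.0
0.27 -20 [ 0.44 -0.15  2.26 -0.95  0.66 -0.12] 0.0
0.27 -40 [ 0.59 -0.03  2.15 -0.94  1.    0.24] 0.0
0.27 -60 [ 0.61  0.1   2.01 -0.84  1.25  0.45] 0.0
0.32 0 [ 0.11 -0.27  2.2  -0.18  0.44 -1.33] 0.0
0.32 -10 [ 0.29 -0.25  2.19 -0.63  0.57 -0.68] 0.0
0.32 -20 [ 0.44 -0.2   2.16 -0.82  0.76 -0.3 ] 0.0
0.32 -40 [ 0.59 -0.08  2.06 -0.87  1.09  0.11] 0.0
0.32 -60 [ 0.61  0.06  1.93 -0.81  1.34  0.35] 0.0
(array([ 0.61,  0.38,  2.25, -1.06,  0.94,  0.93]), np.float64(0.0))
[0.43489437 0.01860673 0.18965848] (array([-7.22,  0.38, -5.58]), array([-0.015, -0.016, -0.009])) (array([-6.53,  0.39, -4.87]), array([ 0.72 , -0.012,  0.737]))
```

Call:
{"api": "arm_command", "payload": {"deltas": [{"travel": [-1.5, 0, -1.2], "dr": [0, 0, 0]}, {"travel": [-3.2, 0, -2.5], "dr": [0.02, 0, 0.02]}, {"travel": [-5, 0.2, -3.8], "dr": [0.06, 0, 0.06]}, {"travel": [-6.2, 0.3, -4.6], "dr": [0.12, 0, 0.12]}, {"travel": [-6.5, 0.39, -4.9], "dr": [0.19, 0, 0.19]}, {"travel": [-6.5, 0.39, -4.9], "dr": [0.26, -0.003, 0.265]}, {"travel": [-6.5, 0.39, -4.9], "dr": [0.33, -0.005, 0.34]}, {"travel": [-6.5, 0.39, -4.9], "dr": [0.4, -0.006, 0.41]}]}}

```text
t: 13.2
position: [0.4466, 0.0228, 0.2706]
tool_rot: [0.695, 2.281, -0.289]
wrist_force: [0.2, -0.3, -1.9]
grip_width: 0.708
grip_force: 29.9
```

```bash
cat > t.py <<'E'
from go import *
r=tilt(np.radians(-60),np.pi/4)
print(s["tool_rot"],delta(s,[.448,.0226,.18],r))
E
python3 t.py
```

```text
13.2 [0.4466 0.0228 0.2706] [ 0.48 -0.08  2.18 -0.94  0.86  0.07] 0.7084052323583813 [ 0.2 -0.3 -1.9]
[ 0.69545572  2.28071765 -0.28892868] (array([6.25, 0.1 , 6.55]), array([ 0.317, -0.008,  0.325]))
```

Call:
{"api": "arm_command", "payload": {"deltas": [{"travel": [0, 0, 0], "dr": [0.07, 0, 0.07]}, {"travel": [0.3, 0, 0.4], "dr": [0.14, -0.004, 0.145]}, {"travel": [1.3, 0, 1.4], "dr": [0.21, -0.006, 0.215]}, {"travel": [2.8, 0, 3], "dr": [0.27, -0.008, 0.28]}, {"travel": [4.3, 0, 4.5], "dr": [0.317, -0.008, 0.325]}, {"travel": [5.5, 0.1, 5.7], "dr": [0.317, -0.008, 0.325]}, {"travel": [6.2, 0.1, 6.5], "dr": [0.317, -0.008, 0.325]}, {"travel": [6.25, 0.1, 6.55], "dr": [0.317, -0.008, 0.325]}]}}

```text
t: 14.0
position: [0.4488, 0.0218, 0.1796]
tool_rot: [1.203, 2.093, -0.501]
wrist_force: [-0.6, -0.7, -2.0]
grip_width: 0.708
grip_force: 29.9
```

```bash
cat > t.py <<'E'
from go import *
r=tilt(np.radians(-60),np.pi/4)
print(delta(s,[.448,.0226,.0865],r))
for n in("scene","top"):
  c=grab(arm,n,n+"4");X=cloud(c)
  m=(np.linalg.norm(X[...,:2]-[.452,.016],axis=-1)<.055)&(X[...,2]>.09)&(X[...,2]<.26)
  hsv=cv2.cvtColor(c["image"],cv2.COLOR_BGR2HSV);m&=(hsv[...,0]<14)&(hsv[...,1]>90)
  Q=X[m];print(n,len(Q),Q[:,2].min(),Q[:,2].max())
  for z0 in np.arange(.1,.26,.02):
    k=Q[(Q[:,2]>z0)&(Q[:,2]<z0+.02)]
    if len(k)>4:print(z0.round(2),k.mean(0).round(3),len(k))
i=cv2.imread("pics/scene4.png");cv2.imwrite("pics/sc4c.png",cv2.resize(i[140:260,230:390],None,fx=5,fy=5,interpolation=2))
E
python3 t.py
```

```text
14.0 [0.4488 0.0218 0.1796] [ 0.54  0.21  2.15 -0.95  1.06  0.63] 0.7075076186393415 [-0.6 -0.7 -2. ]
(array([ 6.67, -0.02,  6.5 ]), array([0.001, 0.001, 0.003]))
scene 524 0.12053897125083401 0.25154104940548516
0.12 [ 0.461 -0.002  0.131] 73
0.14 [ 0.461 -0.003  0.15 ] 67
0.16 [ 0.462 -0.003  0.17 ] 78
0.18 [ 0.462 -0.     0.19 ] 82
0.2 [0.454 0.006 0.213] 150
0.22 [0.455 0.006 0.227] 26
0.24 [0.454 0.012 0.246] 48
top 207 0.1698578332390892 0.2528424874036759
0.18 [0.44  0.018 0.192] 16
0.2 [0.447 0.023 0.215] 98
0.22 [0.448 0.02  0.223] 12
0.24 [0.453 0.016 0.246] 80
```

View pics/sc4c.png

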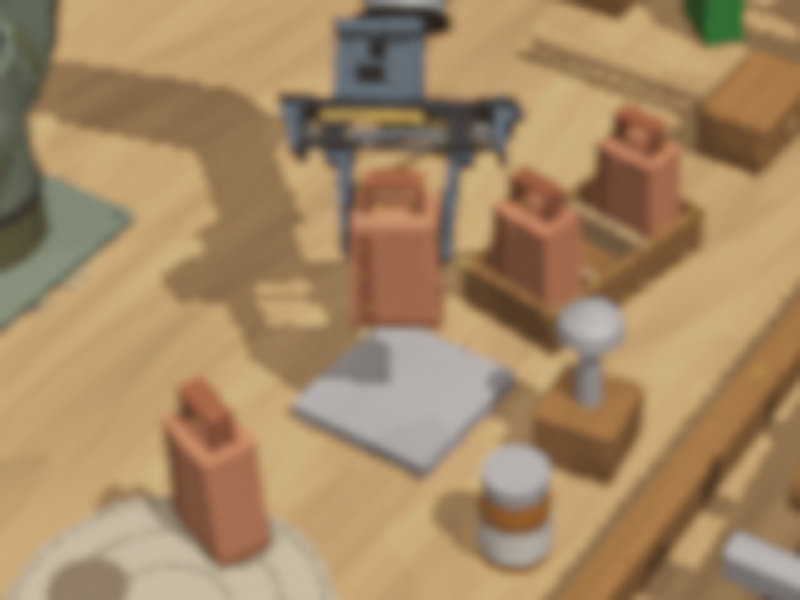

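The bell hangs upright with its broad face vertical, above the plate at (395,250) in the crop, and clear of the tray bells. Lowering it now.

Call:
{"api": "arm_command", "payload": {"deltas": [{"travel": [0.5, 0, 0.5], "dr": [0, 0, 0]}, {"travel": [1.5, 0, 1.5], "dr": [0, 0, 0]}, {"travel": [2.7, 0, 2.6], "dr": [0, 0, 0]}, {"travel": [3.9, 0, 3.8], "dr": [0, 0, 0]}, {"travel": [5, 0, 4.9], "dr": [0, 0, 0]}, {"travel": [5.8, 0, 5.7], "dr": [0, 0, 0]}, {"travel": [6.2, 0, 6.05], "dr": [0, 0, 0]}, {"travel": [6.35, 0, 6.2], "dr": [0, 0, 0]}]}}

```text
t: 14.9
position: [0.4502, 0.0232, 0.0923]
tool_rot: [1.202, 2.089, -0.496]
wrist_force: [-0.1, 0.2, -2.5]
grip_width: 0.709
grip_force: 29.9
```

Call:
{"api": "arm_command", "payload": {"deltas": [{"travel": [0.06, 0, 0.06], "dr": [0, 0, 0]}, {"travel": [0.12, 0, 0.12], "dr": [0, 0, 0]}, {"travel": [0.17, 0, 0.17], "dr": [0, 0, 0]}, {"travel": [0.21, 0, 0.21], "dr": [0, 0, 0]}, {"travel": [0.23, 0, 0.23], "dr": [0, 0, 0]}, {"travel": [0.25, 0, 0.25], "dr": [0, 0, 0]}, {"travel": [0.25, 0, 0.25], "dr": [0, 0, 0]}, {"travel": [0.25, 0, 0.25], "dr": [0, 0, 0]}]}}

```text
t: 15.7
position: [0.4501, 0.023, 0.0889]
tool_rot: [1.203, 2.089, -0.496]
wrist_force: [-0.1, -0.2, -2.0]
grip_width: 0.712
grip_force: 29.9
```

Call:
{"api": "arm_command", "payload": {"deltas": [{"travel": [0.04, 0, 0.04], "dr": [0, 0, 0]}, {"travel": [0.08, 0, 0.08], "dr": [0, 0, 0]}, {"travel": [0.12, 0, 0.12], "dr": [0, 0, 0]}, {"travel": [0.14, 0, 0.14], "dr": [0, 0, 0]}, {"travel": [0.16, 0, 0.16], "dr": [0, 0, 0]}, {"travel": [0.18, 0, 0.18], "dr": [0, 0, 0]}, {"travel": [0.18, 0, 0.18], "dr": [0, 0, 0]}, {"travel": [0.18, 0, 0.18], "dr": [0, 0, 0]}]}}

```text
t: 16.5
position: [0.4501, 0.023, 0.0866]
tool_rot: [1.202, 2.089, -0.497]
wrist_force: [-0.5, -0.5, -0.4]
grip_width: 0.707
grip_force: 30.0
```

Call:
{"api": "arm_command", "payload": {"deltas": [{"travel": [0.02, 0, 0.02], "dr": [0, 0, 0]}, {"travel": [0.04, 0, 0.04], "dr": [0, 0, 0]}, {"travel": [0.06, 0, 0.06], "dr": [0, 0, 0]}, {"travel": [0.06, 0, 0.06], "dr": [0, 0, 0]}, {"travel": [0.06, 0, 0.06], "dr": [0, 0, 0]}, {"travel": [0.06, 0, 0.06], "dr": [0, 0, 0]}, {"travel": [0.06, 0, 0.06], "dr": [0, 0, 0]}, {"travel": [0.06, 0, 0.06], "dr": [0, 0, 0]}]}}

```text
t: 17.3
position: [0.4502, 0.0229, 0.0865]
tool_rot: [1.202, 2.087, -0.497]
wrist_force: [-5.2, 3.8, 8.6]
grip_width: 0.709
grip_force: 30.2
```

Call:
{"api": "arm_command", "payload": {"deltas": [{"travel": [0, 0, 0], "dr": [0, 0, 0]}, {"travel": [0, 0, 0], "dr": [0, 0, 0]}, {"travel": [0, 0, 0], "dr": [0, 0, 0]}, {"travel": [0, 0, 0], "dr": [0, 0, 0]}, {"travel": [0, 0, 0], "dr": [0, 0, 0]}, {"travel": [0, 0, 0], "dr": [0, 0, 0]}, {"travel": [0, 0, 0], "dr": [0, 0, 0]}, {"travel": [0, 0, 0], "dr": [0, 0, 0]}], "gripper": 0.9}}

```text
t: 18.1
position: [0.4501, 0.023, 0.0855]
tool_rot: [1.203, 2.089, -0.496]
wrist_force: [0.5, 0.2, 0.1]
grip_width: 0.948
grip_force: 0.0
```

Call:
{"api": "arm_command", "payload": {"deltas": [{"travel": [0, 0, -0.8], "dr": [0, 0, 0]}, {"travel": [0, 0, -2.3], "dr": [0, 0, 0]}, {"travel": [0, 0, -3.8], "dr": [0, 0, 0]}, {"travel": [-0.5, 0, -5], "dr": [0, 0, 0]}, {"travel": [-2.5, 0, -7], "dr": [0, 0, 0]}, {"travel": [-5, 0, -10], "dr": [0, 0, 0]}, {"travel": [-8, 0, -13], "dr": [0, 0, 0]}, {"travel": [-10.5, 0, -15], "dr": [0, 0, 0]}]}}

```text
t: 18.9
position: [0.4331, 0.0513, 0.2684]
tool_rot: [1.202, 2.089, -0.493]
wrist_force: [1.3, 0.7, -0.3]
grip_width: 0.947
grip_force: 0.0
```

```bash
cat > t.py <<'E'
from kin import *
from go import *
for n in("top",):
  c=grab(arm,n,n+"5");X=cloud(c)
  for a,b in((.145,.16),(.11,.13)):
    m=(np.linalg.norm(X[...,:2]-[.452,.016],axis=-1)<.06)&(X[...,2]>a)&(X[...,2]<b);Q=X[m];print(n,len(Q),Q.mean(0).round(4),box(Q[:,:2]))
p=[.452,.016,.33]
for y in (30,210): print(y,ik(p,down(np.radians(y))))
print(delta(s,[.47,.03,.33],down(np.radians(30))))
E
python3 t.py
```

```text
18.9 [0.4331 0.0513 0.2684] [ 0.63  0.1   2.01 -0.83  1.26  0.47] 0.9471706925380834 [ 1.3  0.7 -0.3]
top 72 [0.454  0.0171 0.1521] (array([0.454, 0.017]), array([43.5, 20. ]), 30.6)
top 128 [0.4526 0.0178 0.1214] (array([0.4539, 0.0168]), array([60.8, 42.2]), 30.0)
30 (array([ 0.04,  0.08,  1.63,  0.  ,  1.43, -0.49]), np.float64(0.0))
210 (array([-0.01,  0.08,  1.63,  0.04,  1.43,  2.56]), np.float64(18.6))
(array([-6.97,  2.15, -1.72]), array([0.007, 0.788, 0.003]))
```

The bell stands true on the plate: the strap is level at z=0.152, centred at (0.454, 0.017), yaw 30.5°. Going above it for the strap grasp.

Call:
{"api": "arm_command", "payload": {"deltas": [{"travel": [-2, 0.3, -1.4], "dr": [0, 0.13, 0]}, {"travel": [-4, 0.6, -2], "dr": [0, 0.27, 0]}, {"travel": [-6, 1, -2], "dr": [0, 0.41, 0]}, {"travel": [-7, 1.6, -1.8], "dr": [0.005, 0.55, 0]}, {"travel": [-7, 2.1, -1.7], "dr": [0.007, 0.69, 0.003]}, {"travel": [-7, 2.15, -1.7], "dr": [0.007, 0.788, 0.003]}, {"travel": [-7, 2.15, -1.7], "dr": [0.007, 0.788, 0.003]}, {"travel": [-7, 2.15, -1.7], "dr": [0.007, 0.788, 0.003]}], "gripper": 0.6}}

```text
t: 19.75
position: [0.47, 0.0291, 0.327]
tool_rot: [-1.573, -2.718, 0.005]
wrist_force: [0.7, 0.1, -0.6]
grip_width: 0.799
grip_force: 0.0
```

```bash
cat > t.py <<'E'
from kin import *
from go import *
c=grab(arm,"wrist","w6");X=cloud(c)
m=(np.linalg.norm(X[...,:2]-[.454,.017],axis=-1)<.06)&(X[...,2]>.14)&(X[...,2]<.165);Q=X[m];print(len(Q),len(Q) and (Q.mean(0).round(4),box(Q[:,:2])))
# tray rim from wrist image tray1 and top
for n in("tray1","top5"):
  c=pickle.load(open(n+".pkl","rb"));X=cloud(c);ok=np.zeros(X.shape[:2],bool);ok[:240 if n=="tray1" else 400]=1
  m=ok&(np.linalg.norm(X[...,:2]-[.4826,.252],axis=-1)<.14)&(X[...,2]>.036)&(X[...,2]<.052);print(n,m.sum(),box(X[m][:,:2]))
  m=ok&(np.linalg.norm(X[...,:2]-[.4826,.252],axis=-1)<.11)&(X[...,2]>.125)&(X[...,2]<.145)
  k,l,st,_=cv2.connectedComponentsWithStats(m.astype(np.uint8))
  for i in range(1,k):
    if st[i,4]>8:print("strap",X[l==i].mean(0).round(4),box(X[l==i][:,:2]))
r=down(np.radians(30.3));print(delta(s,[.454,.017,.22],r),delta(s,[.454,.017,.143],r))
E
python3 t.py
```

```text
19.75 [0.47   0.0291 0.327 ] [ 0.04  0.11  1.61 -0.    1.43 -0.48] 0.7990095171696117 [ 0.7  0.1 -0.6]
910 (array([0.4537, 0.0167, 0.1521]), (array([0.454 , 0.0161]), array([43.2, 20.7]), 30.2))
tray1 1900 (array([0.4704, 0.253 ]), array([200.3,  82. ]), 79.5)
strap [0.4558 0.191  0.1369] (array([0.4576, 0.1907]), array([20.6, 18.4]), 81.2)
top5 342 (array([0.483 , 0.2523]), array([200.5, 106.2]), 79.6)
strap [0.4978 0.3113 0.1373] (array([0.4979, 0.3117]), array([20.2, 43.4]), 79.6)
strap [0.4704 0.1917 0.1376] (array([0.4703, 0.1897]), array([18.5, 43.6]), 74.6)
(array([-0.24, -1.96, 10.7 ]), array([-0.003,  0.001, -0.007])) (array([-0.23, -1.93, 18.4 ]), array([-0.003,  0.001, -0.007]))
```

Call:
{"api": "arm_command", "payload": {"deltas": [{"travel": [-0.2, -1, 2], "dr": [0, 0, -0.007]}, {"travel": [-0.22, -1.95, 5.5], "dr": [0, 0, -0.007]}, {"travel": [-0.22, -1.95, 9], "dr": [0, 0, -0.007]}, {"travel": [-0.22, -1.95, 12], "dr": [0, 0, -0.007]}, {"travel": [-0.22, -1.95, 14.5], "dr": [0, 0, -0.007]}, {"travel": [-0.22, -1.95, 16.5], "dr": [0, 0, -0.007]}, {"travel": [-0.22, -1.95, 17.8], "dr": [0, 0, -0.007]}, {"travel": [-0.22, -1.95, 18.3], "dr": [0, 0, -0.007]}]}}

```text
t: 20.6
position: [0.4527, 0.0186, 0.1433]
tool_rot: [-1.558, -2.725, 0.006]
wrist_force: [-1.1, 0.4, -0.4]
grip_width: 0.798
grip_force: 0.0
```

Call:
{"api": "arm_command", "payload": {"deltas": [{"travel": [0, 0, 0], "dr": [0, 0, 0]}, {"travel": [0, 0, 0], "dr": [0, 0, 0]}, {"travel": [0, 0, 0], "dr": [0, 0, 0]}, {"travel": [0, 0, 0], "dr": [0, 0, 0]}, {"travel": [0, 0, 0], "dr": [0, 0, 0]}, {"travel": [0, 0, 0], "dr": [0, 0, 0]}, {"travel": [0, 0, 0], "dr": [0, 0, 0]}, {"travel": [0, 0, 0], "dr": [0, 0, 0]}], "gripper": -0.3, "grip_force": 20}}

```text
t: 21.4
position: [0.4547, 0.0172, 0.1451]
tool_rot: [1.563, 2.725, -0.002]
wrist_force: [-2.3, 0.2, 5.8]
grip_width: 0.484
grip_force: 20.0
```

```bash
cat > t.py <<'E'
from go import *
print(s["grip_force"],s["position"],delta(s,[.454,.0163,.29],down(np.radians(30.3))))
E
python3 t.py
```

```text
21.4 [0.4547 0.0172 0.1451] [ 0.01  0.21  1.96 -0.    0.97 -0.51] 0.48370991438170524 [-2.3  0.2  5.8]
19.98617023229599 [0.45473096 0.01722788 0.14508202] (array([ -0.06,  -0.13, -14.49]), array([-0.001,  0.001,  0.   ]))
```

Call:
{"api": "arm_command", "payload": {"deltas": [{"travel": [0, 0, -0.3], "dr": [0, 0, 0]}, {"travel": [0, 0, -1], "dr": [0, 0, 0]}, {"travel": [0, 0, -2.5], "dr": [0, 0, 0]}, {"travel": [0, 0, -4.5], "dr": [0, 0, 0]}, {"travel": [0, 0, -7], "dr": [0, 0, 0]}, {"travel": [0, 0, -9.5], "dr": [0, 0, 0]}, {"travel": [0, 0, -12], "dr": [0, 0, 0]}, {"travel": [0, 0, -14], "dr": [0, 0, 0]}]}}

```text
t: 22.2
position: [0.4546, 0.0175, 0.2859]
tool_rot: [-1.563, -2.725, 0.003]
wrist_force: [0.8, -0.5, -2.0]
grip_width: 0.483
grip_force: 20.0
```

```bash
cat > t.py <<'E'
from go import *
print(s["tool_rot"],delta(s,[.483,.2525,.32],down(np.radians(-10.4))))
E
python3 t.py
```

```text
22.2 [0.4546 0.0175 0.2859] [ 0.01  0.1   1.72 -0.    1.33 -0.51] 0.48330904582467027 [ 0.8 -0.5 -2. ]
[-1.56324002e+00 -2.72499353e+00  2.57067551e-03] (array([18.85, 14.31, -3.45]), array([-0.001,  0.001,  0.711]))
```

Call:
{"api": "arm_command", "payload": {"deltas": [{"travel": [0.5, 0.4, -1], "dr": [0, 0, 0.02]}, {"travel": [1.7, 1.3, -2], "dr": [0, 0, 0.07]}, {"travel": [3.7, 2.8, -2], "dr": [0, 0, 0.15]}, {"travel": [6, 4.6, -2], "dr": [0, 0, 0.24]}, {"travel": [8.5, 6.5, -2], "dr": [0, 0, 0.33]}, {"travel": [11, 8.4, -2], "dr": [0, 0, 0.43]}, {"travel": [13.5, 10.3, -2], "dr": [0, 0, 0.53]}, {"travel": [15.7, 12, -2], "dr": [0, 0, 0.62]}]}}

```text
t: 23.0
position: [0.4787, 0.2151, 0.3039]
tool_rot: [-2.323, -2.114, 0.005]
wrist_force: [0.9, 0.5, -2.2]
grip_width: 0.482
grip_force: 20.0
```

Call:
{"api": "arm_command", "payload": {"deltas": [{"travel": [1.6, 0, 0], "dr": [0, 0, 0.06]}, {"travel": [2.6, 0, 0], "dr": [0, 0, 0.09]}, {"travel": [2.6, 0, 0], "dr": [0, 0, 0.09]}, {"travel": [2.6, 0, 0], "dr": [0, 0, 0.09]}, {"travel": [2.6, 0, 0], "dr": [0, 0, 0.09]}, {"travel": [2.6, 0, 0], "dr": [0, 0, 0.09]}, {"travel": [2.6, 0, 0], "dr": [0, 0, 0.09]}, {"travel": [2.6, 0, 0], "dr": [0, 0, 0.09]}]}}

```text
t: 23.8
position: [0.4814, 0.2392, 0.3042]
tool_rot: [2.413, 2.011, -0.003]
wrist_force: [0.0, 0.9, -1.9]
grip_width: 0.484
grip_force: 20.0
```

```bash
cat > t.py <<'E'
from go import *
print(delta(s,[.483,.2525,.22],down(np.radians(-10.4))))
c=grab(arm,"wrist","w7");X=cloud(c)
m=(np.linalg.norm(X[...,:2]-[.483,.2525],axis=-1)<.14)&(X[...,2]>.03)&(X[...,2]<.052);m[240:]=0
if m.sum():print(m.sum(),box(X[m][:,:2]))
E
python3 t.py
```

```text
23.8 [0.4814 0.2392 0.3042] [ 0.44  0.22  1.52 -0.    1.4   0.62] 0.4837780675351138 [ 0.   0.9 -1.9]
(array([ 1.35, -0.07,  8.42]), array([-0.001,  0.002,  0.   ]))
2560 (array([0.4908, 0.2911]), array([118.6, 106.3]), 79.3)
```

View pics/w7.png

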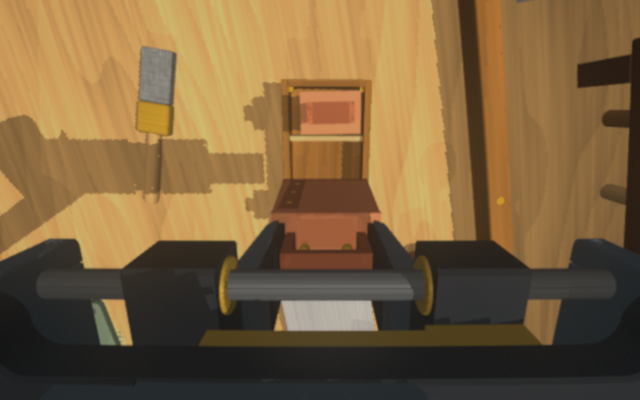

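The held bell hangs at rows 180–265 and columns 272–380, aligned with the tray. The empty cell is at (327,160). I'll check its tilt, then lower it.

```bash
cat > t.py <<'E'
from h import *
c=pickle.load(open("w7.pkl","rb"));X=cloud(c)
o=np.array([.4814,.2392,0]);ty=np.radians(-10.4);a=np.array([np.cos(ty),np.sin(ty),0]);b=np.array([-a[1],a[0],0])
P=X-o;u=P@a;v=P@b;z=X[...,2]
hsv=cv2.cvtColor(c["image"],cv2.COLOR_BGR2HSV)
m=(abs(u)<.05)&(abs(v)<.05)&(z>.16)&(z<.32)&(hsv[...,0]<14)&(hsv[...,1]>80);m[275:]=0
for z0 in np.arange(.17,.32,.012):
    k=m&(z>z0)&(z<z0+.012)
    if k.sum()>5: print(z0.round(3),k.sum(),"u",*np.percentile(u[k],[1,50,99]).round(4),"v",*np.percentile(v[k],[1,50,99]).round(4))
E
python3 t.py
```

```text
0.182 196 u -0.0339 0.0027 0.032 v 0.02 0.0204 0.0208
0.194 246 u -0.0333 -0.0001 0.0318 v 0.0199 0.0203 0.0208
0.206 292 u -0.0328 -0.0005 0.031 v 0.02 0.0203 0.0207
0.218 312 u -0.032 -0.0012 0.0303 v 0.0199 0.0202 0.0207
0.23 366 u -0.0312 0.0019 0.0302 v 0.0199 0.0202 0.0207
0.242 421 u -0.0307 -0.0011 0.0299 v 0.0198 0.0202 0.0207
0.254 478 u -0.0302 0.0008 0.0294 v 0.0198 0.0202 0.0207
0.266 599 u -0.0295 -0.0004 0.029 v 0.0197 0.0202 0.0206
0.278 3154 u -0.0289 -0.0003 0.0283 v -0.0008 0.0124 0.0203
0.29 294 u -0.027 0.0169 0.027 v 0.0045 0.0092 0.0179
0.302 2004 u -0.0221 0.0002 0.0222 v 0.001 0.0064 0.0162
0.314 73 u -0.0233 0.0221 0.0245 v 0.004 0.0121 0.0169
```

Call:
{"api": "arm_command", "payload": {"deltas": [{"travel": [0.7, -0.03, 0.5], "dr": [0, 0.002, 0]}, {"travel": [1.3, -0.07, 1.5], "dr": [0, 0.002, 0]}, {"travel": [1.3, -0.07, 3], "dr": [0, 0.002, 0]}, {"travel": [1.3, -0.07, 4.5], "dr": [0, 0.002, 0]}, {"travel": [1.3, -0.07, 6], "dr": [0, 0.002, 0]}, {"travel": [1.3, -0.07, 7.5], "dr": [0, 0.002, 0]}, {"travel": [1.3, -0.07, 9], "dr": [0, 0.002, 0]}, {"travel": [1.3, -0.07, 10], "dr": [0, 0.002, 0]}]}}

```text
t: 24.65
position: [0.4821, 0.2525, 0.202]
tool_rot: [-2.411, -2.011, 0.005]
wrist_force: [-0.7, 0.5, -2.2]
grip_width: 0.479
grip_force: 20.0
```

```bash
cat > t.py <<'E'
from go import *
print(delta(s,[.4832,.2518,.129],down(np.radians(-10.4))))
E
python3 t.py
```

```text
24.65 [0.4821 0.2525 0.202 ] [0.46 0.29 1.68 0.   1.17 0.64] 0.47862873234413417 [-0.7  0.5 -2.2]
(array([-0.04,  0.15,  7.3 ]), array([-0.004,  0.001,  0.001]))
```

Call:
{"api": "arm_command", "payload": {"deltas": [{"travel": [0, 0.1, 1], "dr": [-0.002, 0, 0]}, {"travel": [0, 0.1, 2.2], "dr": [-0.002, 0, 0]}, {"travel": [0, 0.1, 3.5], "dr": [-0.002, 0, 0]}, {"travel": [0, 0.1, 4.7], "dr": [-0.002, 0, 0]}, {"travel": [0, 0.1, 5.7], "dr": [-0.002, 0, 0]}, {"travel": [0, 0.1, 6.3], "dr": [-0.002, 0, 0]}, {"travel": [0, 0.1, 6.7], "dr": [-0.002, 0, 0]}, {"travel": [0, 0.1, 6.8], "dr": [-0.002, 0, 0]}]}}

```text
t: 25.45
position: [0.4837, 0.2522, 0.1358]
tool_rot: [2.413, 2.012, 0.001]
wrist_force: [-0.7, 0.1, -2.2]
grip_width: 0.48
grip_force: 20.0
```

Call:
{"api": "arm_command", "payload": {"deltas": [{"travel": [0, 0, 0.05], "dr": [0, 0, 0]}, {"travel": [0, 0, 0.1], "dr": [0, 0, 0]}, {"travel": [0, 0, 0.15], "dr": [0, 0, 0]}, {"travel": [0, 0, 0.2], "dr": [0, 0, 0]}, {"travel": [0, 0, 0.25], "dr": [0, 0, 0]}, {"travel": [0, 0, 0.3], "dr": [0, 0, 0]}, {"travel": [0, 0, 0.3], "dr": [0, 0, 0]}, {"travel": [0, 0, 0.3], "dr": [0, 0, 0]}]}}

```text
t: 26.25
position: [0.4838, 0.2522, 0.1331]
tool_rot: [2.413, 2.012, 0.001]
wrist_force: [-0.4, 0.1, -2.4]
grip_width: 0.48
grip_force: 20.0
```

Call:
{"api": "arm_command", "payload": {"deltas": [{"travel": [0, 0, 0.05], "dr": [0, 0, 0]}, {"travel": [0, 0, 0.1], "dr": [0, 0, 0]}, {"travel": [0, 0, 0.15], "dr": [0, 0, 0]}, {"travel": [0, 0, 0.2], "dr": [0, 0, 0]}, {"travel": [0, 0, 0.25], "dr": [0, 0, 0]}, {"travel": [0, 0, 0.3], "dr": [0, 0, 0]}, {"travel": [0, 0, 0.33], "dr": [0, 0, 0]}, {"travel": [0, 0, 0.33], "dr": [0, 0, 0]}]}}

```text
t: 27.05
position: [0.4838, 0.2524, 0.131]
tool_rot: [2.413, 2.012, 0.003]
wrist_force: [-2.8, -0.3, 6.6]
grip_width: 0.481
grip_force: 20.0
```

Contact came at the expected height, with the mouth at 8 mm on the tray floor. Releasing.

Call:
{"api": "arm_command", "payload": {"deltas": [{"travel": [0, 0, 0], "dr": [0, 0, 0]}, {"travel": [0, 0, 0], "dr": [0, 0, 0]}, {"travel": [0, 0, 0], "dr": [0, 0, 0]}, {"travel": [0, 0, 0], "dr": [0, 0, 0]}, {"travel": [0, 0, 0], "dr": [0, 0, 0]}, {"travel": [0, 0, 0], "dr": [0, 0, 0]}, {"travel": [0, 0, 0], "dr": [0, 0, 0]}, {"travel": [0, 0, 0], "dr": [0, 0, 0]}], "gripper": 0.4}}

```text
t: 27.85
position: [0.4838, 0.2522, 0.1298]
tool_rot: [2.413, 2.012, 0.001]
wrist_force: [-0.2, 0.4, -0.8]
grip_width: 0.697
grip_force: 0.0
```

Call:
{"api": "arm_command", "payload": {"deltas": [{"travel": [0, 0, -0.5], "dr": [0, 0, 0]}, {"travel": [0, 0, -2], "dr": [0, 0, 0]}, {"travel": [0, 0, -4], "dr": [0, 0, 0]}, {"travel": [0, 0, -7], "dr": [0, 0, 0]}, {"travel": [0, 0, -10], "dr": [0, 0, 0]}, {"travel": [0, 0, -13], "dr": [0, 0, 0]}, {"travel": [0, 0, -16], "dr": [0, 0, 0]}, {"travel": [0, 0, -17], "dr": [0, 0, 0]}]}}

```text
t: 28.65
position: [0.4847, 0.2527, 0.3035]
tool_rot: [2.411, 2.011, 0.011]
wrist_force: [-0.0, -0.2, 0.4]
grip_width: 0.698
grip_force: 0.0
```

```bash
cat > t.py <<'E'
from kin import *
from go import *
# push pose: tool y along tray y (yaw 79.6), tips at z~0.012 -> TCP .030
for p in ([.40,.237,.035],[.56,.237,.035],[.36,.24,.2]):
  for y in (79.6,90,-90): print(p,y,ik(np.array(p),down(np.radians(y))))
print(delta(s,[.37,.24,.25],down(np.radians(79.6))))
c=grab(arm,"top","top8");X=cloud(c);d=np.linalg.norm(X[...,:2]-[.483,.2525],axis=-1)
m=(d<.11)&(X[...,2]>.13)&(X[...,2]<.15);k,l,st,_=cv2.connectedComponentsWithStats(m.astype(np.uint8))
for i in range(1,k): print("strap",X[l==i].mean(0).round(4),box(X[l==i][:,:2]))
E
python3 t.py
```

```text
28.65 [0.4847 0.2527 0.3035] [ 0.46  0.23  1.5  -0.    1.4   0.64] 0.6976124794654356 [-0.  -0.2  0.4]
[0.4, 0.237, 0.035] 79.6 (array([ 0.53,  0.37,  2.07, -0.  ,  0.71, -0.86]), np.float64(0.0))
[0.4, 0.237, 0.035] 90 (array([ 0.53,  0.37,  2.07, -0.  ,  0.71, -1.04]), np.float64(0.0))
[0.4, 0.237, 0.035] -90 (array([0.53, 0.37, 2.07, 0.  , 0.71, 2.1 ]), np.float64(0.0))
[0.56, 0.237, 0.035] 79.6 (array([ 0.4 ,  0.54,  1.74, -0.  ,  0.86, -0.99]), np.float64(0.0))
[0.56, 0.237, 0.035] 90 (array([ 0.4 ,  0.54,  1.74, -0.  ,  0.86, -1.17]), np.float64(0.0))
[0.56, 0.237, 0.035] -90 (array([ 0.4 ,  0.54,  1.74, -0.  ,  0.86,  1.97]), np.float64(0.0))
[0.36, 0.24, 0.2] 79.6 (array([ 0.59,  0.12,  1.91, -0.  ,  1.11, -0.8 ]), np.float64(0.0))
[0.36, 0.24, 0.2] 90 (array([ 0.59,  0.12,  1.91, -0.  ,  1.11, -0.98]), np.float64(0.0))
[0.36, 0.24, 0.2] -90 (array([0.59, 0.12, 1.91, 0.  , 1.11, 2.16]), np.float64(0.0))
(array([ -3.33, -11.09,   5.27]), array([ 8.00e-03,  1.00e-03, -1.57e+00]))
strap [0.4713 0.188  0.1379] (array([0.4705, 0.1889]), array([19.9, 43.6]), 76.4)
strap [0.4861 0.261  0.135 ] (array([0.486 , 0.2611]), array([0.6, 6.4]), 78.3)
strap [0.4703 0.2489 0.1378] (array([0.4714, 0.2503]), array([ 8. , 21.7]), 89.4)
```

```bash
cat > t.py <<'E'
from kin import *
from go import s
c=pickle.load(open("top5.pkl","rb"));X=cloud(c).reshape(-1,3)
A=X[(X[:,2]>.035)&(X[:,2]<.06)&(X[:,0]>.64)&(X[:,0]<.72)]
for y in (.1,.2,.3,.4): k=A[abs(A[:,1]-y)<.03];print(y,k[:,0].min(),k[:,0].max())
B=X[(X[:,0]>.2)&(X[:,0]<.41)&(X[:,1]>.15)&(X[:,1]<.4)&(X[:,2]>.012)];print(len(B),B.max(0))
for x,y,az in ((.3956,.2686,-10.4),(.54,.26,0)): print(ik(np.array([x,y,.036]),tilt(np.radians(az),.35)))
print(delta(s,[.385,.27,.22],tilt(np.radians(-10.4),.35)))
E
python3 t.py
```

```text
28.7 [0.4847 0.2527 0.3034] [ 0.46  0.23  1.5  -0.    1.4   0.64] 0.700678755742215 [ 0.8 -0.2  0.2]
0.1 0.6756301171991159 0.7076244970182952
0.2 0.6749356134311055 0.7044194969812142
0.3 0.6748759815281473 0.7061805801720328
0.4 0.6751321886300122 0.7076291938594597
3594 [0.40806883 0.39976482 0.64022243]
(array([ 0.8 ,  0.33,  2.22, -0.66,  0.48, -0.01]), np.float64(0.0))
(array([ 0.55,  0.43,  2.02, -0.45,  0.43, -0.64]), np.float64(0.0))
(array([ -0.13, -10.17,   8.28]), array([-0.267, -0.273, -1.554]))
```

Call:
{"api": "arm_command", "payload": {"deltas": [{"travel": [-0.5, -1.5, -1], "dr": [0, 0, -0.13]}, {"travel": [-1, -3, -1], "dr": [0, 0, -0.27]}, {"travel": [-1.5, -5, -1], "dr": [0, 0, -0.41]}, {"travel": [-2, -7, 0], "dr": [0, 0, -0.55]}, {"travel": [-2.5, -8, 0], "dr": [0, 0, -0.69]}, {"travel": [-3, -9, 0], "dr": [0, 0, -0.83]}, {"travel": [-3, -9.5, 0], "dr": [0, 0, -0.97]}, {"travel": [-3, -10, 0], "dr": [0, 0, -1.1]}], "gripper": 1.0}}

```text
t: 29.5
position: [0.3788, 0.2402, 0.2981]
tool_rot: [-0.997, -2.978, 0.003]
wrist_force: [-0.2, -0.1, -0.5]
grip_width: 1.001
grip_force: 0.0
```

```bash
cat > t.py <<'E'
from go import *
print(delta(s,[.385,.27,.2],tilt(np.radians(-10.4),.35)))
E
python3 t.py
```

```text
29.5 [0.3788 0.2402 0.2981] [ 0.54  0.08  1.71 -0.    1.36 -0.39] 1.000603289662804 [-0.2 -0.1 -0.5]
(array([1.3 , 2.77, 9.81]), array([-0.083, -0.345, -0.459]))
```

Call:
{"api": "arm_command", "payload": {"deltas": [{"travel": [0.2, 0.5, 1], "dr": [-0.015, -0.06, -0.08]}, {"travel": [0.5, 1, 2.5], "dr": [-0.03, -0.12, -0.16]}, {"travel": [0.8, 1.6, 4], "dr": [-0.045, -0.19, -0.25]}, {"travel": [1, 2.2, 5.5], "dr": [-0.06, -0.25, -0.33]}, {"travel": [1.2, 2.6, 7], "dr": [-0.075, -0.31, -0.41]}, {"travel": [1.3, 2.77, 8.5], "dr": [-0.083, -0.345, -0.459]}, {"travel": [1.3, 2.77, 9.8], "dr": [-0.083, -0.345, -0.459]}, {"travel": [1.3, 2.77, 9.8], "dr": [-0.083, -0.345, -0.459]}]}}

```text
t: 30.3
position: [0.3844, 0.2691, 0.1985]
tool_rot: [0.26, 2.783, -0.051]
wrist_force: [0.3, -0.0, -0.3]
grip_width: 1.001
grip_force: 0.0
```

```bash
cat > t.py <<'E'
from go import *
print(s["tool_rot"]);r=tilt(np.radians(-10.4),.35);print(delta(s,[.393,.268,.037],r))
c=grab(arm,"top","top9");X=cloud(c);d=np.linalg.norm(X[...,:2]-[.483,.2525],axis=-1)
m=(d<.12)&(X[...,2]>.036)&(X[...,2]<.052);print(m.sum(),box(X[m][:,:2]))
m=(d<.11)&(X[...,2]>.125)&(X[...,2]<.15);k,l,st,_=cv2.connectedComponentsWithStats(m.astype(np.uint8))
for i in range(1,k): print("strap",X[l==i].mean(0).round(4),box(X[l==i][:,:2]))
E
python3 t.py
```

```text
30.3 [0.3844 0.2691 0.1985] [ 0.78  0.09  2.01 -0.38  0.88 -0.39] 1.000660464882708 [ 0.3 -0.  -0.3]
[ 0.25981913  2.78274192 -0.05107003]
(array([ 4.7 ,  0.11, 15.48]), array([-0.005, -0.002, -0.004]))
411 (array([0.4829, 0.2515]), array([200.6, 106.4]), 79.4)
strap [0.4977 0.3112 0.1373] (array([0.498 , 0.3113]), array([21.3, 42.8]), 79.6)
strap [0.4821 0.2521 0.1374] (array([0.4824, 0.252 ]), array([19.7, 43.7]), 78.3)
strap [0.4697 0.1885 0.1378] (array([0.4701, 0.1887]), array([20.4, 43.8]), 77.8)
```

All three bells sit level in the tray. I'm lowering in front of the tray to push it.

Call:
{"api": "arm_command", "payload": {"deltas": [{"travel": [0.5, 0, 1.5], "dr": [0, 0, 0]}, {"travel": [1.4, 0, 4], "dr": [0, 0, 0]}, {"travel": [2.2, 0.1, 6.8], "dr": [0, 0, 0]}, {"travel": [3, 0.1, 9.5], "dr": [0, 0, 0]}, {"travel": [3.7, 0.1, 12], "dr": [0, 0, 0]}, {"travel": [4.3, 0.1, 14], "dr": [0, 0, 0]}, {"travel": [4.6, 0.1, 15.1], "dr": [0, 0, 0]}, {"travel": [4.7, 0.1, 15.4], "dr": [0, 0, 0]}]}}

```text
t: 31.15
position: [0.3956, 0.2697, 0.04]
tool_rot: [0.262, 2.779, -0.046]
wrist_force: [-0.3, 0.7, 0.0]
grip_width: 0.996
grip_force: 0.0
```

```bash
cat > t.py <<'E'
from go import *
r=tilt(0,.35)
for x in (.44,.53,.545):print(delta(s,[x,.26,.037],r))
E
python3 t.py
```

```text
31.15 [0.3956 0.2697 0.04  ] [ 0.76  0.34  2.21 -0.66  0.47 -0.05] 0.9956082892999033 [-0.3  0.7  0. ]
(array([-4.16, -0.12,  1.84]), array([-0.064,  0.001, -0.177]))
(array([-12.46,   1.56,   4.89]), array([-0.064,  0.001, -0.177]))
(array([-13.85,   1.84,   5.39]), array([-0.064,  0.001, -0.177]))
```

Call:
{"api": "arm_command", "payload": {"deltas": [{"travel": [-0.6, 0.06, 0.24], "dr": [0, 0, 0]}, {"travel": [-1.2, 0.12, 0.47], "dr": [0, 0, 0]}, {"travel": [-1.8, 0.2, 0.7], "dr": [-0.005, 0, -0.014]}, {"travel": [-2.6, 0.3, 1.02], "dr": [-0.01, 0, -0.028]}, {"travel": [-3.4, 0.4, 1.33], "dr": [-0.015, 0, -0.042]}, {"travel": [-4.2, 0.5, 1.65], "dr": [-0.02, 0, -0.056]}, {"travel": [-5, 0.6, 1.96], "dr": [-0.025, 0, -0.07]}, {"travel": [-5.6, 0.68, 2.2], "dr": [-0.03, 0, -0.083]}]}}

```text
t: 31.95
position: [0.4542, 0.2636, 0.0401]
tool_rot: [0.143, 2.788, -0.028]
wrist_force: [-14.5, -0.2, 10.8]
grip_width: 1.001
grip_force: 7.2
```

```bash
cat > t.py <<'E'
from go import *
r=tilt(0,.35)
for x in (.53,.545):print(delta(s,[x,.26,.037],r))
c=grab(arm,"top","top10");X=cloud(c);d=np.linalg.norm(X[...,:2]-[.52,.2525],axis=-1)
m=(d<.12)&(X[...,2]>.036)&(X[...,2]<.052)&(X[...,0]<.66);print(m.sum(),box(X[m][:,:2]))
m=(d<.11)&(X[...,2]>.125)&(X[...,2]<.15);k,l,st,_=cv2.connectedComponentsWithStats(m.astype(np.uint8))
for i in range(1,k): print("strap",X[l==i].mean(0).round(4),box(X[l==i][:,:2]))
E
python3 t.py
```

```text
31.95 [0.4542 0.2636 0.0401] [ 0.65  0.37  2.14 -0.59  0.44 -0.31] 1.0010247024756636 [-14.5  -0.2  10.8]
(array([-7.01,  0.42,  2.89]), array([-0.037, -0.   , -0.096]))
(array([-8.41,  0.58,  3.4 ]), array([-0.037, -0.   , -0.096]))
422 (array([0.5156, 0.2522]), array([200.6, 130.5]), 83.9)
strap [0.537  0.3119 0.1372] (array([0.5376, 0.3124]), array([20.3, 43.5]), 86.6)
strap [0.5263 0.2515 0.1372] (array([0.5261, 0.2514]), array([18.7, 42.7]), 89.0)
strap [0.5193 0.1876 0.138 ] (array([0.5195, 0.1878]), array([19.7, 44. ]), 81.8)
strap [0.4458 0.2613 0.1397] (array([0.4428, 0.2638]), array([170.6,  41.3]), 84.1)
strap [0.457  0.2871 0.1282] (array([0.4571, 0.2868]), array([7.4, 1.6]), 62.4)
strap [0.4568 0.2739 0.1286] (array([0.4572, 0.2737]), array([5.2, 2.7]), 44.8)
strap [0.4543 0.2657 0.1276] (array([0.4543, 0.2657]), array([0., 0.]), 0.0)
strap [0.4542 0.2566 0.1283] (array([0.4542, 0.2566]), array([3.6, 0. ]), -90.5)
strap [0.4531 0.2414 0.1282] (array([0.4536, 0.2414]), array([3., 8.]), 26.3)
strap [0.4503 0.23   0.1256] (array([0.4503, 0.23  ]), array([0., 0.]), 0.0)
strap [0.4537 0.2226 0.1274] (array([0.4537, 0.2226]), array([0., 0.]), 0.0)
```

Call:
{"api": "arm_command", "payload": {"deltas": [{"travel": [-0.8, 0.05, 0.3], "dr": [-0.005, 0, -0.015]}, {"travel": [-1.8, 0.12, 0.72], "dr": [-0.01, 0, -0.03]}, {"travel": [-2.8, 0.2, 1.13], "dr": [-0.015, 0, -0.045]}, {"travel": [-3.9, 0.26, 1.58], "dr": [-0.02, 0, -0.06]}, {"travel": [-5, 0.33, 2.02], "dr": [-0.028, 0, -0.075]}, {"travel": [-6.1, 0.4, 2.5], "dr": [-0.034, 0, -0.09]}, {"travel": [-7, 0.47, 2.85], "dr": [-0.037, 0, -0.096]}, {"travel": [-7.5, 0.5, 3.04], "dr": [-0.037, 0, -0.096]}]}}

```text
t: 32.8
position: [0.5355, 0.261, 0.0376]
tool_rot: [-0.001, 2.792, 0.002]
wrist_force: [-13.5, 0.6, 9.6]
grip_width: 0.999
grip_force: 6.5
```

```bash
cat > t.py <<'E'
from go import *
r=tilt(0,.35)
for x in (.55,.56):print(delta(s,[x,s["position"][1],s["position"][2]],r))
c=grab(arm,"top","top11");X=cloud(c);d=np.linalg.norm(X[...,:2]-[.61,.2525],axis=-1)
m=(d<.11)&(X[...,2]>.125)&(X[...,2]<.15);k,l,st,_=cv2.connectedComponentsWithStats(m.astype(np.uint8))
for i in range(1,k):
  if 20<st[i,4]<120: print("strap",X[l==i].mean(0).round(4),box(X[l==i][:,:2]))
E
python3 t.py
```

```text
32.8 [0.5355 0.261  0.0376] [ 0.53  0.44  2.01 -0.43  0.42 -0.67] 0.9986471093876659 [-13.5   0.6   9.6]
(array([-1.36, -0.  ,  0.5 ]), array([ 0.001, -0.   ,  0.001]))
(array([-2.3 , -0.  ,  0.84]), array([ 0.001, -0.   ,  0.001]))
strap [0.6137 0.3182 0.1373] (array([0.613 , 0.3183]), array([44.2, 21.2]), 0.0)
strap [0.6088 0.2564 0.1368] (array([0.6086, 0.2562]), array([17.4, 44.5]), 88.0)
strap [0.6079 0.1917 0.1368] (array([0.6082, 0.1912]), array([17.4, 42.8]), 87.0)
```

Call:
{"api": "arm_command", "payload": {"deltas": [{"travel": [-0.3, 0, 0.11], "dr": [0, 0, 0]}, {"travel": [-0.5, 0, 0.18], "dr": [0, 0, 0]}, {"travel": [-0.7, 0, 0.25], "dr": [0, 0, 0]}, {"travel": [-0.85, 0, 0.31], "dr": [0, 0, 0]}, {"travel": [-1, 0, 0.36], "dr": [0, 0, 0]}, {"travel": [-1.1, 0, 0.4], "dr": [0, 0, 0]}, {"travel": [-1.2, 0, 0.43], "dr": [0, 0, 0]}, {"travel": [-1.25, 0, 0.45], "dr": [0, 0, 0]}]}}

```text
t: 33.65
position: [0.5478, 0.2612, 0.0376]
tool_rot: [-0.002, 2.793, 0.001]
wrist_force: [-12.1, -0.8, 7.7]
grip_width: 0.998
grip_force: 6.4
```

Call:
{"api": "arm_command", "payload": {"deltas": [{"travel": [-0.04, 0, 0.015], "dr": [0, 0, 0]}, {"travel": [-0.08, 0, 0.03], "dr": [0, 0, 0]}, {"travel": [-0.12, 0, 0.045], "dr": [0, 0, 0]}, {"travel": [-0.15, 0, 0.055], "dr": [0, 0, 0]}, {"travel": [-0.18, 0, 0.065], "dr": [0, 0, 0]}, {"travel": [-0.2, 0, 0.07], "dr": [0, 0, 0]}, {"travel": [-0.2, 0, 0.07], "dr": [0, 0, 0]}, {"travel": [-0.2, 0, 0.07], "dr": [0, 0, 0]}]}}

```text
t: 34.45
position: [0.5493, 0.2611, 0.0376]
tool_rot: [-0.001, 2.794, 0.001]
wrist_force: [-14.2, 0.9, 9.5]
grip_width: 0.999
grip_force: 7.4
```

Call:
{"api": "arm_command", "payload": {"deltas": [{"travel": [-0.04, 0, 0.015], "dr": [0, 0, 0]}, {"travel": [-0.08, 0, 0.03], "dr": [0, 0, 0]}, {"travel": [-0.12, 0, 0.045], "dr": [0, 0, 0]}, {"travel": [-0.15, 0, 0.055], "dr": [0, 0, 0]}, {"travel": [-0.18, 0, 0.065], "dr": [0, 0, 0]}, {"travel": [-0.2, 0, 0.07], "dr": [0, 0, 0]}, {"travel": [-0.2, 0, 0.07], "dr": [0, 0, 0]}, {"travel": [-0.2, 0, 0.07], "dr": [0, 0, 0]}]}}

```text
t: 35.25
position: [0.5496, 0.2611, 0.0375]
tool_rot: [-0.001, 2.796, -0.0]
wrist_force: [-23.1, 1.8, 16.3]
grip_width: 1.002
grip_force: 11.5
```

```bash
cat > t.py <<'E'
from go import *
c=grab(arm,"top","top12");X=cloud(c).reshape(-1,3)
k=X[(X[:,2]>.036)&(X[:,2]<.056)&(X[:,0]>.55)&(X[:,0]<.73)]
for y in np.arange(.14,.4,.02):
  q=k[abs(k[:,1]-y)<.01];print(y.round(2),np.unique(q[:,0].round(3)))
E
python3 t.py
python3 -c "
import cv2;i=cv2.imread('pics/top12.png')[125:215,225:345];cv2.imwrite('pics/top12c.png',cv2.resize(i,None,fx=6.5,fy=6.5,interpolation=2))"
```

```text
35.25 [0.5496 0.2611 0.0375] [ 0.51  0.46  1.98 -0.41  0.43 -0.71] 1.0021661582121886 [-23.1   1.8  16.3]
0.14 [0.675 0.676 0.677 0.678 0.679 0.68  0.682 0.683 0.684 0.686 0.687 0.688
 0.69  0.691 0.692 0.693 0.694 0.695 0.696 0.697 0.698 0.699 0.7   0.701
 0.703]
0.16 [0.569 0.571 0.572 0.576 0.58  0.581 0.583 0.584 0.586 0.588 0.592 0.595
 0.599 0.6   0.603 0.604 0.607 0.611 0.614 0.615 0.618 0.619 0.622 0.623
 0.626 0.63  0.631 0.634 0.638 0.642 0.645 0.646 0.649 0.65  0.652 0.653
 0.654 0.657 0.661 0.662 0.665 0.666 0.668 0.669 0.67  0.672 0.673 0.674
 0.676 0.677 0.678 0.679 0.68  0.683 0.685 0.686 0.687 0.688 0.691 0.694
 0.695 0.698 0.699 0.702 0.703 0.704]
0.18 [0.57  0.572 0.573 0.576 0.588 0.589 0.59  0.591 0.595 0.598 0.61  0.614
 0.618 0.621 0.668 0.669 0.672 0.673 0.674 0.676 0.677 0.678 0.679 0.68
 0.682 0.683 0.684 0.686 0.687 0.688 0.69  0.691 0.692 0.694 0.695 0.696
 0.698 0.699 0.702 0.703 0.704]
0.2 [0.572 0.573 0.576 0.577 0.589 0.59  0.668 0.669 0.673 0.674 0.676 0.677
 0.679 0.68  0.681 0.683 0.684 0.687 0.688 0.689 0.691 0.692 0.694 0.695
 0.696 0.699 0.7   0.7
[... 1668 characters left out ...]
 0.576 0.579 0.58  0.583 0.585 0.593 0.594 0.595 0.598 0.603
 0.671 0.672 0.674 0.675 0.677 0.678 0.681 0.682 0.685 0.686 0.687 0.689
 0.69  0.691 0.693 0.694 0.696 0.697 0.701 0.702 0.704 0.705 0.706]
0.36 [0.57  0.575 0.576 0.579 0.583 0.587 0.59  0.591 0.594 0.598 0.601 0.602
 0.605 0.607 0.609 0.614 0.617 0.618 0.621 0.622 0.625 0.626 0.628 0.632
 0.634 0.636 0.637 0.64  0.643 0.645 0.648 0.649 0.652 0.656 0.659 0.663
 0.664 0.668 0.671 0.675 0.676 0.677 0.678 0.679 0.682 0.683 0.686 0.689
 0.69  0.693 0.694 0.697 0.698 0.7   0.701 0.702 0.703 0.704 0.705]
0.38 [0.675 0.676 0.678 0.679 0.682 0.683 0.685 0.686 0.687 0.689 0.69  0.691
 0.694 0.697 0.698 0.699 0.701 0.702 0.705 0.706 0.707]
```

View pics/top12c.png

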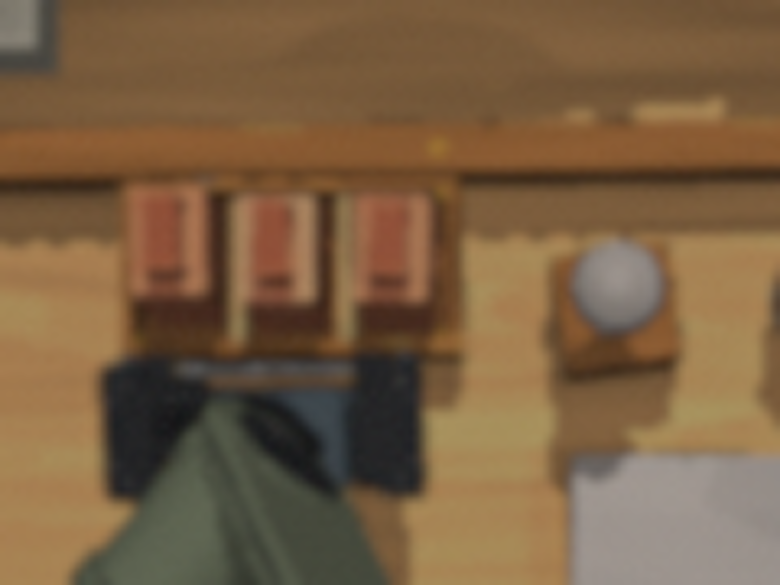

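The tray's rear looks flush along the ledge at (120–460,185) in the crop, and the force rose to 23 N against the stop. I'll press a little more on the -y side to be sure it is square, then back off.

Call:
{"api": "arm_command", "payload": {"deltas": [{"travel": [-0.02, 0, 0.01], "dr": [-0.003, 0, -0.008]}, {"travel": [-0.04, 0, 0.015], "dr": [-0.006, 0, -0.016]}, {"travel": [-0.06, 0, 0.02], "dr": [-0.009, 0, -0.024]}, {"travel": [-0.08, 0, 0.03], "dr": [-0.012, 0, -0.032]}, {"travel": [-0.1, 0, 0.035], "dr": [-0.013, 0, -0.036]}, {"travel": [-0.1, 0, 0.035], "dr": [-0.013, 0, -0.036]}, {"travel": [-0.1, 0, 0.035], "dr": [-0.013, 0, -0.036]}, {"travel": [-0.1, 0, 0.035], "dr": [-0.013, 0, -0.036]}]}}

```text
t: 36.1
position: [0.5487, 0.2603, 0.0373]
tool_rot: [-0.048, 2.8, 0.007]
wrist_force: [-29.0, 4.8, 23.6]
grip_width: 1.002
grip_force: 14.9
```

```bash
cat > t.py <<'E'
from go import *
r=tilt(0,.35);print(s["wrist_torque"].round(2),s["tool_rot"].round(3));p=s["position"];print(delta(s,p+[-.08,0,0],r),delta(s,p+[-.1,0,.2],r))
E
python3 t.py
```

```text
36.1 [0.5487 0.2603 0.0373] [ 0.5   0.46  1.98 -0.38  0.42 -0.78] 1.0021674873383328 [-29.    4.8  23.6]
[-0.38  3.49 -1.08] [-0.048  2.8    0.007]
(array([ 7.53,  0.27, -2.68]), array([ 0.011, -0.008,  0.033])) (array([  2.72,   0.33, -22.19]), array([ 0.011, -0.008,  0.033]))
```

Backing straight off, then up and clear.

Call:
{"api": "arm_command", "payload": {"deltas": [{"travel": [0.3, 0, -0.1], "dr": [0, 0, 0]}, {"travel": [1.2, 0, -0.45], "dr": [0, 0, 0]}, {"travel": [3, 0.1, -1.1], "dr": [0, 0, 0]}, {"travel": [5, 0.2, -1.8], "dr": [0, 0, 0]}, {"travel": [7, 0.2, -3.5], "dr": [0, 0, 0]}, {"travel": [7, 0.2, -7], "dr": [0, 0, 0]}, {"travel": [7, 0.2, -11], "dr": [0, 0, 0]}, {"travel": [7, 0.2, -15], "dr": [0, 0, 0]}]}}

```text
t: 36.9
position: [0.4379, 0.2595, 0.1559]
tool_rot: [-0.058, 2.787, 0.016]
wrist_force: [0.9, 1.3, -0.4]
grip_width: 0.999
grip_force: 0.0
```

Call:
{"api": "arm_command", "payload": {"deltas": [{"travel": [2, 0, -3], "dr": [0, 0, 0]}, {"travel": [4, 0, -6], "dr": [0, 0, 0]}, {"travel": [5, 0, -8], "dr": [0, 0, 0]}, {"travel": [5, 0, -8], "dr": [0, 0, 0]}, {"travel": [5, 0, -8], "dr": [0, 0, 0]}, {"travel": [5, 0, -8], "dr": [0, 0, 0]}, {"travel": [5, 0, -8], "dr": [0, 0, 0]}, {"travel": [5, 0, -8], "dr": [0, 0, 0]}]}}

```text
t: 37.7
position: [0.3638, 0.2559, 0.2107]
tool_rot: [-0.057, 2.789, 0.012]
wrist_force: [-0.4, 0.0, -0.2]
grip_width: 1.001
grip_force: 0.0
```

```bash
cat > t.py <<'E'
from go import *
def fit(c,sel):
  X=cloud(c);m=sel(X);return X[m]
for n in ("top","scene"):
  c=grab(arm,n,n+"13");X=cloud(c).reshape(-1,3)
  A=X[(abs(X[:,2]-.045)<.008)&(X[:,1]>.14)&(X[:,1]<.37)&(X[:,0]<.673)&(X[:,0]>.54)]
  if n=="top":
    fr=[];L=[]
    for y in np.arange(.17,.35,.01):
      q=A[abs(A[:,1]-y)<.006];fr.append((y,np.sort(q[:,0])[:3].mean()))
      g=X[(abs(X[:,2]-.05)<.008)&(abs(X[:,1]-y)<.006)&(X[:,0]>.69)&(X[:,0]<.72)];L.append((y,np.sort(g[:,0])[-3:].mean()))
    print("front slope",np.polyfit(*np.array(fr).T,1).round(4),"ledge rear",np.polyfit(*np.array(L).T,1).round(4))
    print(box(A[:,:2]))
    for nm,xy in (("tray",(.62,.255)),("wheelbell",(.446,-.205))):
      Xi=cloud(c);a=.125 if nm=="tray" else .185
      m=(np.linalg.norm(Xi[...,:2]-xy,axis=-1)<.1)&(Xi[...,2]>a)&(Xi[...,2]<a+.025);k,l,st,_=cv2.connectedComponentsWithStats(m.astype(np.uint8))
      for i in range(1,k):
        if st[i,4]>10: print(nm,Xi[l==i].mean(0).round(4),box(Xi[l==i][:,:2]))
  else:
    # rear wall top edge vs ledge at bench gap seen from behind-side
    cv2.imwrite("pics/sc13c.png",cv2.resize(c["image"][120:240,290:450],None,fx=5,fy=5,interpolation=2))
E
python3 t.py
```

```text
37.7 [0.3638 0.2559 0.2107] [ 0.75  0.01  2.07 -0.31  0.82 -0.68] 1.0005553334082962 [-0.4  0.  -0.2]
front slope [-0.0086  0.5732] ledge rear [0.0123 0.7008]
(array([0.6213, 0.2563]), array([200.3, 103.9]), 89.5)
tray [0.6275 0.3181 0.1375] (array([0.6274, 0.3183]), array([20.2, 44.8]), 89.4)
tray [0.6229 0.2564 0.1376] (array([0.6228, 0.257 ]), array([44.3, 20.6]), 0.6)
tray [0.6215 0.1919 0.1378] (array([0.6221, 0.1934]), array([18.3, 43.7]), 89.1)
wheelbell [ 0.4458 -0.2051  0.1951] (array([ 0.4459, -0.2056]), array([20.6, 43.9]), 68.3)
```

View pics/sc13c.png

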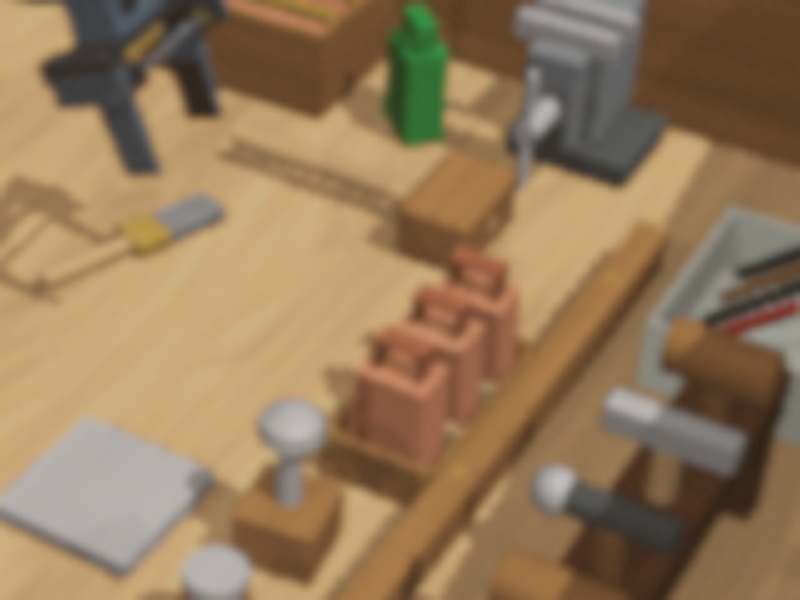

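The tray sits flush along the ledge at (330–660,490–230) in the crop, with three upright bells. The second bell is still on the wheel in its original pose, and the arm is clear.

```bash
python3 -c "
from cell import arm
print(arm.close_job())"
```

```text
the job is handed in; nothing more can be done
None
```

Job handed in at about 38 s: the bell stood true on the plate, then went upright into the tray's middle cell, and the tray was pushed against the ledge, flush to within what the cameras can resolve; the second bell has not moved on the wheel.

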